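# Load angle brackets into the two bench chutes

### The job

Load the four painted angle brackets into the gravity chute of their own colour, yellow in yellow and blue in blue. In each chute the long-footed bracket lies at the bottom against the stop and the short-footed one right behind it, touching or nearly so, both flat on their foot, squarely in line with the lane, with the upright leg at the uphill end. Leave the blue flat strap and the yellow round bush where they are.

Things in the scene. Friction and masses are not known exactly. Their poses are not given: they have to be found in the camera images.
- yellow_long: long-footed yellow steel angle bracket (L), loose, about 260 g: foot 70 (x) x 36 (y) x 8 mm thick, two dark hole marks on it; upright leg at its +x end, 10 mm thick (x), 36 wide (y), top 55 mm above the underside, middle at x = +30 mm. Origin: centre of the foot's underside, z up. Starts standing on its foot. Grip the leg from above, across width or thickness.
- yellow_short: short-footed yellow steel angle bracket (L), loose, about 200 g: foot 45 (x) x 36 (y) x 8 mm thick, one dark hole mark on it; upright leg at its +x end, 10 mm thick (x), 36 wide (y), top 55 mm above the underside, middle at x = +17.5 mm. Origin: centre of the foot's underside, z up. Starts standing on its foot. Grip the leg from above, across width or thickness.
- blue_long: long-footed blue steel angle bracket (L), loose, about 260 g: foot 70 (x) x 36 (y) x 8 mm thick, two dark hole marks on it; upright leg at its +x end, 10 mm thick (x), 36 wide (y), top 55 mm above the underside, middle at x = +30 mm. Origin: centre of the foot's underside, z up. Starts standing on its foot. Grip the leg from above, across width or thickness.
- blue_short: short-footed blue steel angle bracket (L), loose, about 200 g: foot 45 (x) x 36 (y) x 8 mm thick, one dark hole mark on it; upright leg at its +x end, 10 mm thick (x), 36 wide (y), top 55 mm above the underside, middle at x = +17.5 mm. Origin: centre of the foot's underside, z up. Starts standing on its foot. Grip the leg from above, across width or thickness.
- yellow_chute: yellow chute, fixed. Origin on the bench under the lane's high end; x level, uphill; z up. Slick white lane floor falls 20 deg towards -x from (x 0, z 90 mm), 200 mm along the slope, to a yellow stop (22 mm above floor) at x -188, z 22. Lane 56 mm wide between yellow walls 6 mm thick, 10 mm above floor; high end open. Brackets slide down it by themselves to the stop or the part ahead.
- blue_chute: blue chute, fixed. Origin on the bench under the lane's high end; x level, uphill; z up. Slick white lane floor falls 20 deg towards -x from (x 0, z 90 mm), 200 mm along the slope, to a blue stop (22 mm above floor) at x -188, z 22. Lane 56 mm wide between blue walls 6 mm thick, 10 mm above floor; high end open. Brackets slide down it by themselves to the stop or the part ahead.
- blue_strap: blue flat steel strap, no upright leg, loose: 80 mm (x) by 32 mm (y) by 8 mm thick, with two dark hole marks. Origin at the centre of its underside. Not to be moved.
- yellow_bush: yellow round steel bush (ring), loose, standing on end: 48 mm outside, 24 mm bore, 30 mm tall. Origin at the centre of its underside. Not to be moved.
Mind the look-alikes: they are no part of the job. There is more than one size of the blue_chute; the job needs the larger.

How it is judged:
At the end, for the whole second after the job is handed in: Each bracket lies in its colour's chute on the lane floor (9 mm), leg uphill, within 20 degrees of the lane's line and 14 mm of its middle: the long one within 11 mm of touching the stop, the short one within 11 mm of its place right behind; all released and at rest (x of yellow_long in the frame of yellow_chute between -0.166 and -0.144 m and y of yellow_long in the frame of yellow_chute between -0.014 and 0.014 m and z of yellow_long in the frame of yellow_chute between 0.0246 and 0.0426 m and angle between each of yellow_long, yellow_short, blue_long, blue_short's own z axis and vertical below 0.5 rad and angle between the y axis of each of yellow_long, yellow_short and the y axis of yellow_chute, either way round below 0.35 rad and x of yellow_chute in the frame of yellow_long above 0.02 m and linear speed of each of yellow_long, yellow_short, blue_long, blue_short below 0.02 m/s and angular speed of each of yellow_long, yellow_short, blue_long, blue_short below 0.2 rad/s and contact force between each of yellow_long, yellow_short, blue_long, blue_short and the fingers below 0.1 N and x of yellow_short in the frame of yellow_chute between -0.112 and -0.09 m and y of yellow_short in the frame of yellow_chute between -0.014 and 0.014 m and z of yellow_short in the frame of yellow_chute between 0.0442 and 0.0622 m and x of yellow_chute in the frame of yellow_short above 0.02 m and x of blue_long in the frame of blue_chute between -0.166 and -0.144 m and y of blue_long in the frame of blue_chute between -0.014 and 0.014 m and z of blue_long in the frame of blue_chute between 0.0246 and 0.0426 m and angle between the y axis of each of blue_long, blue_short and the y axis of blue_chute, either way round below 0.35 rad and x of blue_chute in the frame of blue_long above 0.02 m and x of blue_short in the frame of blue_chute between -0.112 and -0.09 m and y of blue_short in the frame of blue_chute between -0.014 and 0.014 m and z of blue_short in the frame of blue_chute between 0.0442 and 0.0622 m and x of blue_chute in the frame of blue_short above 0.02 m).
It fails at once if the blue flat strap is moved more than 30 mm (distance of blue_strap from where it was at the start of the episode above 0.03 m).
It fails at once if the yellow round bush is moved more than 30 mm (distance of yellow_bush from where it was at the start of the episode above 0.03 m).
It also fails if it takes over 109 s, if anything falls off the work surface, if the arm or the gripper's body presses on something with over 40 N, if the wrist force passes 120 N, or if a joint passes its speed limit or range.

### The arm

A 7-joint arm with a two-finger parallel gripper is mounted at the origin on the work surface. World frame = base frame: x ahead of the robot, y to its left, z up, the work surface at z = 0. Lengths are in m, angles in rad, forces in N, time in s.
With the tool pointing down it reaches from about 0.425 to 0.875 m from the base axis. Payload 8.4 kg.
Tool frame: the origin (TCP) lies on the centre line of the jaws, within the pads' length; the fingertips stand 19 mm ahead of it and the grasp point (between the pads) is the TCP (bot.tip_reach is the distance from the TCP to the fingertips, in m); z points along the fingers, y is the direction in which the jaws open and shut (so a half turn about z gives the same grasp; the last joint's range is limited). The gripper opens to 87 mm and grips with 3 to 60 N. Pads are 19 mm wide; open, the fingers measure 117 mm over their backs; the gripper's body (75 mm by 190 mm) begins 51 mm behind the grasp point.
Start: joints at [1.239, 0.333, 0.04, 1.465, -0.013, 1.343, -0.059], TCP at [0.15, -0.632, 0.216] pointing down, gripper open.
Joint ranges: [-2.58, 2.58], [-0.38, 2.09], [-1.3, 1.39], [0.25, 2.4], [-1.5, 4.64], [0.08, 2.09], [-2.65, 2.65]. Speed limits (rad/s): [2.22, 2.22, 2.79, 2.79, 3.14, 3.14, 3.14].

### API

Orientations are given as [roll, pitch, yaw] about the fixed x, y, z axes, in that order (R = Rz(yaw) Ry(pitch) Rx(roll)).
In Python, from workcell import status, cams, sign_off, bot gives the robot as it stands.
- The arm moves only by the shell command python3 -m creep 'ROWS' [FORCE]. ROWS is JSON, a list of rows, each a list of 3 entries, a list of its own where there are three numbers: the finger opening in mm, from 0 to 87, then the shift along the tool's x, y, z in mm, then the turn about the tool's z in degrees. In form: [[claw, [x, y, z], spin], ...]. A call has exactly 5 rows; each row shifts and turns the pose as measured when the row begins, along the tool's axes as they then stand; what a row does not reach is not made up. A row lasts 1/12 s, in which the tool goes at most 41.7 mm and 7.16 degrees, less where a joint would pass 70% of its speed; a pose out of reach is approached as far as the arm can. A call with a gripper value outside its range is refused whole. The fingers move at their own pace and stop on an object; FORCE is the grip in N (left out, the last holds). Time passes only in rows, so rows that do not move let the fingers close, or fill a call up. It gives the time, the measured TCP pose, the force and the opening at its end, in the units of the state.
- status.read_state(): the state, without advancing time (a new reading comes with each control period).
- cams.snapshot(name): name is "side" or "top"; returns the picture (420x560x3 uint8, blue, green, red); there is no depth.
- cams.camera_info(name): a dict with "camera_matrix" (3x3 intrinsics, pixels), "camera_from_world" (4x4, takes a point from world to camera coordinates). Camera axes: x right, y down, z forward; pixel columns grow to the right and rows downward; lengths in m; the calibration is good to about 2 mm. A picture is of the moment at which its call begins. camera_info takes no time and is no camera call.
- sign_off(): hands the job in, once; it reports no verdict.
The state is a dict: "time": time; "joint_positions": joint angles; "dq": joint speeds; "tau": joint torques, N m; "tool_pos": TCP position; "tool_rot": TCP orientation; "ft_force": force on the tool from outside, world axes, zero at the start; "torque": the same for the moment, N m; "opening": opening from 0.0 (shut) to 1.0 (fully open).
Only numpy, scipy, OpenCV 4.12 (cv2) and the standard library are available. Lean on these libraries where they do the work, as an engineer would, in place of code of your own. Each camera call takes 0.05 s, during which the arm holds its last target.

## Working session

There is one attempt and no reset: what is moved stays moved. The work goes in short steps, Python scripts to look and compute and a shell command to move; the robot and the scene stay as the last step left them, time stands still between calls to the robot, and variables do not carry over. Pictures are saved under pics/ and viewed, and the job is handed in when it is done.

```bash
mkdir -p pics; ls
python3 - <<'E'
from workcell import status,cams,bot
import cv2
print(status.read_state(), bot.tip_reach)
for n in("top","side"):
    cv2.imwrite(f"pics/{n}0.png",cams.snapshot(n))
    i=cams.camera_info(n);print(n,i)
E
```

```text
pics
{'time': 0.0, 'joint_positions': array([ 1.23883011,  0.33390938,  0.03988058,  1.46627206, -0.0133942 ,
        1.34329766, -0.05848785]), 'dq': array([-0.00225863,  0.00016596, -0.00198181, -0.00092303,  0.00010231,
        0.00026624,  0.00017088]), 'tau': array([-1.76001817e-03, -6.56351137e+01,  1.33433361e+00, -4.03799880e+01,
       -5.96467056e-02,  4.50038875e-02,  1.58695102e-04]), 'tool_pos': array([ 0.14978888, -0.63201175,  0.21505998]), 'tool_rot': array([-3.13997646e+00,  1.17857994e-04,  2.32756127e-01]), 'ft_force': array([ 0.07197674,  0.55944096, -0.20017718]), 'torque': array([ 0.05455661, -0.04902241, -0.01488284]), 'opening': 0.9993881951817375} 0.019
top {'camera_matrix': array([[400.77378453,   0.        , 286.05433424],
       [  0.        , 400.77378453, 210.2427985 ],
       [  0.        ,   0.        ,   1.        ]]), 'camera_from_world': array([[-0.01098683, -0.99975894, -0.01900903,  0.01664538],
       [-0.99160512,  0.01334261, -0.1286128 ,  0.47432847],
       [ 0.12883542,  0.01743641, -0.99151269,  0.95457184],
       [ 0.        ,  0.        ,  0.        ,  1.        ]])}
side {'camera_matrix': array([[488.78185769,   0.        , 272.48640996],
       [  0.        , 488.78185769, 211.69470868],
       [  0.        ,   0.        ,   1.        ]]), 'camera_from_world': array([[-0.95832152, -0.28530524,  0.01485914,  0.43358702],
       [-0.16339274,  0.50467562, -0.84770592,  0.1166771 ],
       [ 0.23435589, -0.8148027 , -0.53025831,  1.0622307 ],
       [ 0.        ,  0.        ,  0.        ,  1.        ]])}
```

View pics/top0.png

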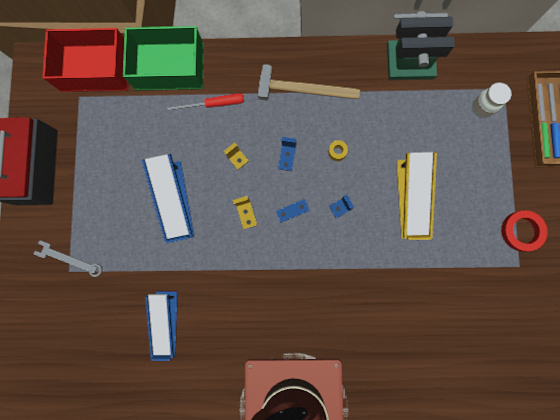

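View pics/side0.png

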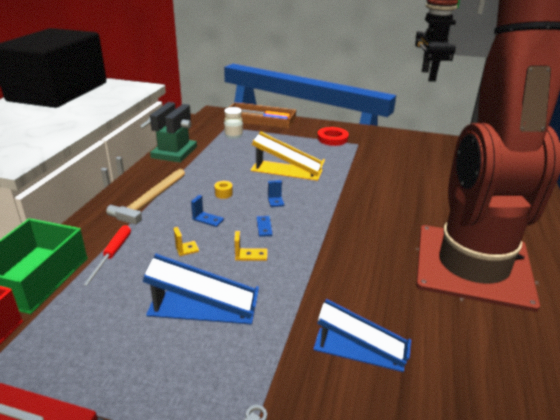

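Top view: the larger blue chute is near (168,197) and a smaller one is at (160,326). The yellow chute is at (418,195). The brackets are yellow at (236,156) and (245,212), and blue at (287,153) and (341,206). The look-alikes are the strap at (292,211) and the bush at (338,150). I'll enlarge to confirm.

```bash
cat > h.py <<'E'
import numpy as np,cv2
from workcell import cams,status
def cam(n):
    i=cams.camera_info(n);return np.array(i["camera_matrix"]),np.array(i["camera_from_world"])
def p2w(n,u,v,z):
    K,T=cam(n);R=T[:3,:3];t=T[:3,3];c=-R.T@t
    d=R.T@np.linalg.inv(K)@np.array([u,v,1.]);return c+d*(z-c[2])/d[2]
def w2p(n,p):
    K,T=cam(n);q=K@(T[:3,:3]@np.array(p)+T[:3,3]);return q[:2]/q[2]
def masks(im):
    h=cv2.cvtColor(im,cv2.COLOR_BGR2HSV)
    return {"y":cv2.inRange(h,(18,110,60),(36,255,255)),"b":cv2.inRange(h,(100,130,50),(125,255,255))}
E
python3 - <<'E'
from h import *
im=cv2.imread("pics/top0.png")
a=cv2.resize(im[125:235,215:365],None,fx=5,fy=5,interpolation=cv2.INTER_CUBIC);cv2.imwrite("pics/c1.png",a)
b=np.hstack([im[145:250,130:210],im[145:250,380:460]]);cv2.imwrite("pics/c2.png",cv2.resize(b,None,fx=5,fy=5,interpolation=cv2.INTER_CUBIC))
for k,m in masks(im).items():
    for c in cv2.findContours(m,cv2.RETR_EXTERNAL,cv2.CHAIN_APPROX_NONE)[0]:
        if cv2.contourArea(c)>60:
            print(k,cv2.contourArea(c),cv2.minAreaRect(c))
E
```

```text
y 406.0 ((245.17913818359375, 211.93368530273438), (31.327754974365234, 15.247101783752441), 69.67686462402344)
y 893.5 ((416.5, 195.5), (87.0, 39.0), 90.0)
y 297.0 ((235.6315155029297, 155.77024841308594), (23.27822494506836, 14.515291213989258), 53.746158599853516)
y 282.0 ((337.0000305175781, 150.00003051757812), (18.384775161743164, 19.798988342285156), 45.0)
b 546.0 ((161.0, 326.0), (68.0, 30.0), 90.0)
b 342.0 ((292.31658935546875, 210.3402099609375), (12.292778968811035, 30.895126342773438), 67.61986541748047)
b 257.0 ((341.26922607421875, 206.15383911132812), (14.422205924987793, 21.355958938598633), 56.3099365234375)
b 671.0 ((168.99998474121094, 198.0), (85.90444946289062, 37.09510040283203), 77.47119140625)
b 381.0 ((286.92828369140625, 153.431396484375), (13.701699256896973, 32.16920852661133), 6.842772960662842)
b 211.0 ((555.4517211914062, 139.9207000732422), (34.29778289794922, 7.557138919830322), 85.2363510131836)
```

View pics/c1.png

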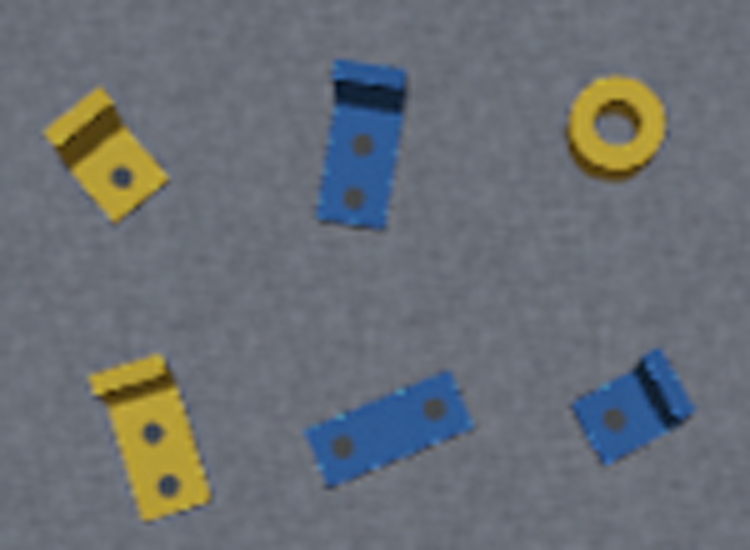

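View pics/c2.png

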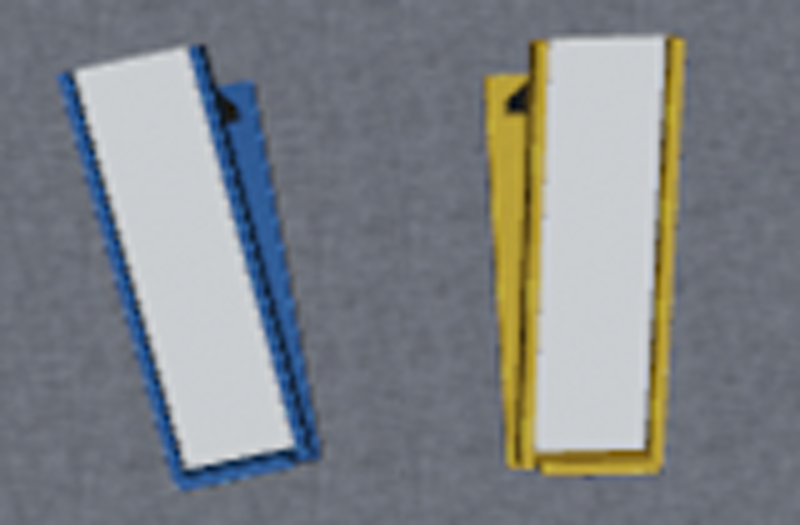

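Run:
```python
from h import *
P=lambda x,y,z:p2w("top",215+(x-2)/5,125+(y-2)/5,z)[:2]
B={"ys":(.045,[(45,132),(102,88)],[(113,222),(168,180)]),
"yl":(.07,[(90,378),(163,355)],[(145,522),(211,498)]),
"bl":(.07,[(333,62),(406,72)],[(318,220),(384,230)]),
"bs":(.045,[(657,350),(693,410)],[(572,405),(605,465)])}
for n,(L,l,t) in B.items():
    a,b=[P(*q,.055) for q in l];c,d=[P(*q,.008) for q in t]
    lo=(a+b)/2;to=(c+d)/2;ax=lo-to
    print(n,"L",np.linalg.norm(ax).round(4),"w",np.linalg.norm(a-b).round(4),np.linalg.norm(c-d).round(4),"yaw",np.degrees(np.arctan2(ax[1],ax[0])).round(1),"legyaw",np.degrees(np.arctan2(*((a-b)[::-1]))).round(1)-90,np.degrees(np.arctan2(*((c-d)[::-1]))).round(1)-90,"leg centre",(lo-ax/np.linalg.norm(ax)*.005).round(4),"from toe",(to+ax/np.linalg.norm(ax)*(L-.005)).round(4))
print(P(336,0,0))
def Q(x,y,z):
    u=130+(x-2)/5 if x<400 else 380+(x-402)/5
    return p2w("top",u,145+(y-2)/5,z)[:2]
for n,hi,lo in (("blue",[(75,72),(190,45)],[(185,470),(297,447)]),("yel",[(549,38),(666,36)],[(537,453),(648,448)])):
    a,b=[Q(*q,.09) for q in hi];
    for zl in (.022,.03):
        c,d=[Q(*q,zl) for q in lo]
        ax=(a+b-c-d)/2
        print(n,"w",np.linalg.norm(a-b).round(4),np.linalg.norm(c-d).round(4),"L",np.linalg.norm(ax).round(4),"yaw",np.degrees(np.arctan2(ax[1],ax[0])).round(1),"org",((a+b)/2).round(4),"low",((c+d)/2).round(4))
K,T=cam("top");print("cam",-T[:3,:3].T@T[:3,3])
```

```text
ys L 0.0439 w 0.0354 0.0355 yaw 38.1 legyaw 38.0 37.5 leg centre [0.6268 0.1449] from toe [0.6277 0.1456]
yl L 0.0685 w 0.0369 0.0351 yaw 16.9 legyaw 16.900000000000006 19.400000000000006 leg centre [0.4981 0.12  ] from toe [0.4995 0.1204]
bl L 0.069 w 0.0362 0.0341 yaw -9.0 legyaw -9.0 -9.700000000000003 leg centre [0.6452 0.0033] from toe [0.6462 0.0031]
bs L 0.0425 w 0.0336 0.0344 yaw -61.7 legyaw -60.9 -62.7 leg centre [ 0.4903 -0.1378] from toe [ 0.4914 -0.14  ]
[0.70394612 0.02001558]
blue w 0.0557 0.0564 L 0.1889 yaw 11.1 org [0.5996 0.3158] low [0.4143 0.2794]
blue w 0.0557 0.056 L 0.1899 yaw 11.8 org [0.5996 0.3158] low [0.4137 0.2771]
yel w 0.0544 0.0541 L 0.189 yaw 1.2 org [ 0.5999 -0.3075] low [ 0.411  -0.3113]
yel w 0.0544 0.0537 L 0.1894 yaw 0.4 org [ 0.5999 -0.3075] low [ 0.4105 -0.3089]
cam [ 0.34754676 -0.00633172  1.00779121]
```

Identities confirmed. The two-hole yellow bracket with a leg is yellow_long, the one-hole yellow is yellow_short, and the blue pair reads the same way. The legless strap and the ring are not part of the job. The left blue chute measures L 0.19 and w 0.056, so it is the larger one.

```bash
cat >> h.py <<'E'
def plan(xyz,yaw,spd=40,spin=True):
    s=status.read_state();p=np.array(s["tool_pos"]);psi=np.degrees(s["tool_rot"][2])
    d=(np.array(xyz)-p)*1000;dy=(yaw-psi+90)%180-90 if spin else 0
    n=max(int(np.ceil(np.linalg.norm(d)/spd)),int(np.ceil(abs(dy)/7)),1);n=-(-n//5)*5
    print("t",round(s["time"],2),"at",p.round(4),"yaw",psi.round(1),"F",np.round(s["ft_force"],1),"open",round(87*s["opening"],1),"d",d.round(1),"dyaw",round(dy,1),"rows",n)
    for i in range(n):
        a=np.radians(psi+dy*i/n);c,q=np.cos(a),np.sin(a);e=d/n
        if i%5==0: print("call")
        print([np.round([c*e[0]+q*e[1],q*e[0]-c*e[1],-e[2]],1).tolist(),round(-dy/n,1)])
E
python3 -c "
from h import *
plan([.5,-.3,.2],16.9)"
```

```text
t 0.1 at [ 0.1499 -0.632   0.2151] yaw 13.3 F [-0.8  0.1 -0.5] open 86.6 d [350.1 332.  -15.1] dyaw 3.6 rows 15
call
[[27.8, -16.2, 1.0], np.float64(-0.2)]
[[27.9, -16.0, 1.0], np.float64(-0.2)]
[[28.0, -15.9, 1.0], np.float64(-0.2)]
[[28.0, -15.8, 1.0], np.float64(-0.2)]
[[28.1, -15.7, 1.0], np.float64(-0.2)]
call
[[28.1, -15.6, 1.0], np.float64(-0.2)]
[[28.2, -15.5, 1.0], np.float64(-0.2)]
[[28.3, -15.3, 1.0], np.float64(-0.2)]
[[28.3, -15.2, 1.0], np.float64(-0.2)]
[[28.4, -15.1, 1.0], np.float64(-0.2)]
call
[[28.5, -15.0, 1.0], np.float64(-0.2)]
[[28.5, -14.9, 1.0], np.float64(-0.2)]
[[28.6, -14.8, 1.0], np.float64(-0.2)]
[[28.6, -14.6, 1.0], np.float64(-0.2)]
[[28.7, -14.5, 1.0], np.float64(-0.2)]
```

```bash
python3 -m creep '[[60,[28,-16,1],0],[60,[28,-16,1],0],[60,[28,-16,1],0],[60,[28,-16,1],0],[60,[28,-16,1],0]]' 30
python3 -m creep '[[60,[28,-16,1],0],[60,[28,-16,1],0],[60,[28,-16,1],0],[60,[28,-16,1],0],[60,[28,-16,1],0]]'
python3 -m creep '[[60,[28,-16,1],0],[60,[28,-16,1],0],[60,[28,-16,1],0],[60,[28,-16,1],0],[60,[28,-16,1],0]]'
python3 -c "
from h import *
plan([.4985,.12,.12],16.9)"
```

```text
time: 0.52
tool_pos: [0.2621, -0.5227, 0.2064]
tool_rot: [-3.137, 0.006, 0.218]
ft_force: [0.8, -0.2, -0.0]
opening: 0.732
time: 0.93
tool_pos: [0.3853, -0.4073, 0.1992]
tool_rot: [-3.135, 0.008, 0.217]
ft_force: [0.3, -0.5, 0.6]
opening: 0.689
time: 1.35
tool_pos: [0.5087, -0.2921, 0.1921]
tool_rot: [-3.133, 0.009, 0.216]
ft_force: [0.5, -1.0, 0.4]
opening: 0.687
t 1.35 at [ 0.5087 -0.2921  0.1921] yaw 12.4 F [ 0.5 -1.   0.4] open 59.7 d [-10.2 412.1 -72.1] dyaw 4.5 rows 15
call
[[5.2, -27.0, 4.8], np.float64(-0.3)]
[[5.4, -27.0, 4.8], np.float64(-0.3)]
[[5.5, -26.9, 4.8], np.float64(-0.3)]
[[5.7, -26.9, 4.8], np.float64(-0.3)]
[[5.8, -26.9, 4.8], np.float64(-0.3)]
call
[[5.9, -26.8, 4.8], np.float64(-0.3)]
[[6.1, -26.8, 4.8], np.float64(-0.3)]
[[6.2, -26.8, 4.8], np.float64(-0.3)]
[[6.4, -26.7, 4.8], np.float64(-0.3)]
[[6.5, -26.7, 4.8], np.float64(-0.3)]
call
[[6.6, -26.7, 4.8], np.float64(-0.3)]
[[6.8, -26.6, 4.8], np.float64(-0.3)]
[[6.9, -26.6, 4.8], np.float64(-0.3)]
[[7.1, -26.6, 4.8], np.float64(-0.3)]
[[7.2, -26.5, 4.8], np.float64(-0.3)]
```

```bash
python3 -m creep '[[60,[6,-27,5],0],[60,[6,-27,5],0],[60,[6,-27,5],0],[60,[6,-27,5],-1],[60,[6,-27,5],-1]]' | tail -4
python3 -m creep '[[60,[6,-27,5],0],[60,[6,-27,5],0],[60,[6,-27,5],0],[60,[6,-27,5],-1],[60,[6,-27,5],-1]]'|tail -4
python3 -m creep '[[60,[6,-27,5],0],[60,[6,-27,5],0],[60,[6,-27,5],0],[60,[6,-27,5],0],[60,[6,-27,5],0]]'
python3 -c "
from h import *
plan([.4985,.12,.038],17.2)"
```

```text
tool_pos: [0.512, -0.1456, 0.1651]
tool_rot: [-3.131, 0.009, 0.255]
ft_force: [0.4, 0.6, 0.2]
opening: 0.692
tool_pos: [0.5036, -0.0003, 0.1388]
tool_rot: [-3.13, 0.011, 0.291]
ft_force: [-0.1, 0.0, 0.3]
opening: 0.69
time: 2.6
tool_pos: [0.4904, 0.1441, 0.1129]
tool_rot: [-3.13, 0.012, 0.292]
ft_force: [1.2, 0.3, -0.4]
opening: 0.683
t 2.6 at [0.4904 0.1441 0.1129] yaw 16.7 F [ 1.2  0.3 -0.4] open 59.4 d [  8.1 -24.1 -74.9] dyaw 0.5 rows 5
call
[[0.2, 5.1, 15.0], np.float64(-0.1)]
[[0.2, 5.1, 15.0], np.float64(-0.1)]
[[0.2, 5.1, 15.0], np.float64(-0.1)]
[[0.1, 5.1, 15.0], np.float64(-0.1)]
[[0.1, 5.1, 15.0], np.float64(-0.1)]
```

```bash
python3 -m creep '[[60,[0,12,0],0],[60,[0,12,0],0],[60,[0,0,0],0],[60,[0,0,0],0],[60,[0,0,0],0]]' 
python3 -c "
from h import *
plan([.4985,.12,.038],17.2)"
```

```text
time: 3.02
tool_pos: [0.4948, 0.1266, 0.1109]
tool_rot: [-3.127, 0.015, 0.302]
ft_force: [0.4, 0.1, 0.6]
opening: 0.689
t 3.02 at [0.4948 0.1266 0.1109] yaw 17.3 F [0.4 0.1 0.6] open 59.9 d [  3.7  -6.6 -72.9] dyaw -0.1 rows 5
call
[[0.3, 1.5, 14.6], np.float64(0.0)]
[[0.3, 1.5, 14.6], np.float64(0.0)]
[[0.3, 1.5, 14.6], np.float64(0.0)]
[[0.3, 1.5, 14.6], np.float64(0.0)]
[[0.3, 1.5, 14.6], np.float64(0.0)]
```

```bash
python3 -m creep '[[60,[1,4,15],0],[60,[1,4,15],0],[60,[0,0,15],0],[60,[0,0,15],0],[60,[0,0,10],0]]' 
python3 -c "
from h import *
plan([.4985,.12,.038],17.2)
cv2.imwrite('pics/s1.png',cams.snapshot('side')[200:300,180:320].repeat(5,0).repeat(5,1))"
```

```text
time: 3.43
tool_pos: [0.5014, 0.117, 0.0418]
tool_rot: [-3.129, 0.008, 0.294]
ft_force: [-0.7, -0.7, -0.5]
opening: 0.692
t 3.43 at [0.5014 0.117  0.0418] yaw 16.9 F [-0.7 -0.7 -0.5] open 60.2 d [-2.9  3.  -3.8] dyaw 0.3 rows 5
call
[[-0.4, -0.7, 0.8], np.float64(-0.1)]
[[-0.4, -0.7, 0.8], np.float64(-0.1)]
[[-0.4, -0.7, 0.8], np.float64(-0.1)]
[[-0.4, -0.7, 0.8], np.float64(-0.1)]
[[-0.4, -0.7, 0.8], np.float64(-0.1)]
```

View pics/s1.png

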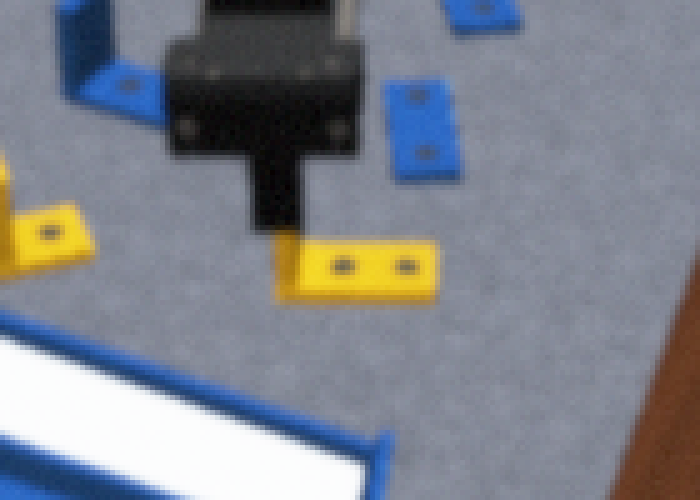

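The near finger stands right over the leg, at crop (275,190–300). I'll nudge it into place and close.

```bash
python3 -m creep '[[60,[-2,-2,3],0],[25,[0,0,0],0],[25,[0,0,0],0],[25,[0,0,0],0],[25,[0,0,0],0]]' 30
python3 -m creep '[[25,[0,0,-8],0],[25,[0,0,-16],0],[25,[0,0,-32],0],[25,[0,0,-32],0],[25,[0,0,-32],0]]' 30
python3 -c "
from h import *
plan([.4985,-.3,.19],1.2)
cv2.imwrite('pics/s2.png',cams.snapshot('side')[60:300,160:400].repeat(3,0).repeat(3,1)[:600])"
```

```text
time: 3.9
tool_pos: [0.4983, 0.1181, 0.0386]
tool_rot: [-3.129, 0.009, 0.293]
ft_force: [0.3, 1.4, -0.8]
opening: 0.473
time: 4.32
tool_pos: [0.4946, 0.1162, 0.1586]
tool_rot: [-3.126, 0.022, 0.295]
ft_force: [0.2, -0.8, -3.2]
opening: 0.399
t 4.32 at [0.4946 0.1162 0.1586] yaw 16.9 F [ 0.2 -0.8 -3.2] open 34.7 d [   3.9 -416.2   31.4] dyaw -15.7 rows 15
call
[[-7.8, 26.6, -2.1], np.float64(1.0)]
[[-7.3, 26.8, -2.1], np.float64(1.0)]
[[-6.8, 26.9, -2.1], np.float64(1.0)]
[[-6.4, 27.0, -2.1], np.float64(1.0)]
[[-5.9, 27.1, -2.1], np.float64(1.0)]
call
[[-5.4, 27.2, -2.1], np.float64(1.0)]
[[-4.9, 27.3, -2.1], np.float64(1.0)]
[[-4.4, 27.4, -2.1], np.float64(1.0)]
[[-3.9, 27.5, -2.1], np.float64(1.0)]
[[-3.4, 27.5, -2.1], np.float64(1.0)]
call
[[-2.9, 27.6, -2.1], np.float64(1.0)]
[[-2.3, 27.6, -2.1], np.float64(1.0)]
[[-1.8, 27.7, -2.1], np.float64(1.0)]
[[-1.3, 27.7, -2.1], np.float64(1.0)]
[[-0.8, 27.7, -2.1], np.float64(1.0)]
```

View pics/s2.png

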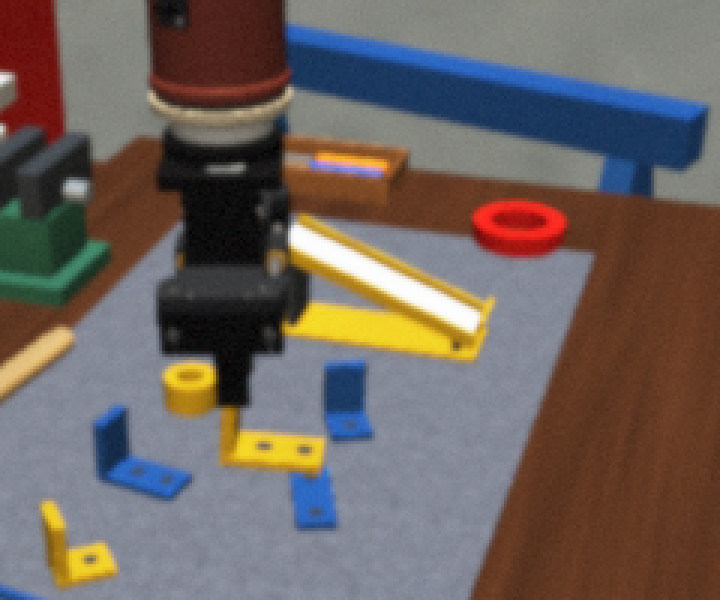

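The bracket is lifted and held level (leg at crop (230,430)). Next I carry it to the yellow chute.

```bash
python3 -m creep '[[25,[-7,26,-3],1],[25,[-7,26,-3],1],[25,[-7,26,-3],1],[25,[-6,26,-3],1],[25,[-6,26,-2],1]]' | tail -5
python3 -m creep '[[25,[-5,26,-1],1],[25,[-5,26,-1],1],[25,[-4,26,-1],1],[25,[-4,26,-1],1],[25,[-3,26,-1],1]]'|tail -5
python3 -m creep '[[25,[-3,24,0],1],[25,[-2,24,0],1],[25,[-2,24,0],1],[25,[-1,12,0],1],[25,[0,0,0],1]]'
python3 -c "
from h import *
plan([.495,-.3095,.19],1.)"
```

```text
time: 4.78
tool_pos: [0.5021, -0.0129, 0.1867]
tool_rot: [-3.128, 0.002, 0.219]
ft_force: [0.8, 0.6, -3.1]
opening: 0.395
time: 5.2
tool_pos: [0.504, -0.1508, 0.1937]
tool_rot: [-3.13, -0.0, 0.129]
ft_force: [0.3, -0.9, -1.8]
opening: 0.393
time: 5.62
tool_pos: [0.5031, -0.247, 0.1942]
tool_rot: [-3.133, -0.0, 0.029]
ft_force: [-0.6, -0.1, -3.6]
opening: 0.398
t 5.62 at [ 0.5031 -0.247   0.1942] yaw 1.6 F [-0.6 -0.1 -3.6] open 34.6 d [ -8.1 -62.5  -4.2] dyaw -0.6 rows 5
call
[[-2.0, 12.4, 0.8], np.float64(0.1)]
[[-1.9, 12.5, 0.8], np.float64(0.1)]
[[-1.9, 12.5, 0.8], np.float64(0.1)]
[[-1.9, 12.5, 0.8], np.float64(0.1)]
[[-1.9, 12.5, 0.8], np.float64(0.1)]
```

```bash
python3 -m creep '[[25,[-2,16,0],0],[25,[-2,16,0],0],[25,[-2,16,0],0],[25,[-2,10,0],0],[25,[0,0,0],0]]'
python3 -c "
from h import *
plan([.495,-.3095,.12],1.)"
```

```text
time: 6.03
tool_pos: [0.4977, -0.3046, 0.1932]
tool_rot: [-3.129, 0.0, 0.029]
ft_force: [-0.3, -0.8, -2.4]
opening: 0.396
t 6.03 at [ 0.4977 -0.3046  0.1932] yaw 1.7 F [-0.3 -0.8 -2.4] open 34.5 d [ -2.7  -4.9 -73.2] dyaw -0.7 rows 5
call
[[-0.6, 1.0, 14.6], np.float64(0.1)]
[[-0.6, 1.0, 14.6], np.float64(0.1)]
[[-0.6, 1.0, 14.6], np.float64(0.1)]
[[-0.6, 1.0, 14.6], np.float64(0.1)]
[[-0.6, 1.0, 14.6], np.float64(0.1)]
```

```bash
python3 -m creep '[[25,[-1,3,15],0],[25,[-1,2,15],0],[25,[0,0,15],0],[25,[0,0,15],0],[25,[0,0,10],0]]'
python3 -c "
from h import *
plan([.495,-.3095,.094],1.)
a=cams.snapshot('side')[100:220,220:360];cv2.imwrite('pics/s3.png',cv2.resize(a,None,fx=5,fy=5))
a=cams.snapshot('top')[130:260,350:490];cv2.imwrite('pics/t3.png',cv2.resize(a,None,fx=4,fy=4))"
```

```text
time: 6.45
tool_pos: [0.4993, -0.3052, 0.1238]
tool_rot: [-3.129, -0.005, 0.031]
ft_force: [0.1, -0.2, -3.3]
opening: 0.399
t 6.45 at [ 0.4993 -0.3052  0.1238] yaw 1.8 F [ 0.1 -0.2 -3.3] open 34.8 d [ -4.3  -4.3 -29.8] dyaw -0.8 rows 5
call
[[-0.9, 0.8, 6.0], np.float64(0.2)]
[[-0.9, 0.8, 6.0], np.float64(0.2)]
[[-0.9, 0.8, 6.0], np.float64(0.2)]
[[-0.9, 0.8, 6.0], np.float64(0.2)]
[[-0.9, 0.8, 6.0], np.float64(0.2)]
```

View pics/s3.png

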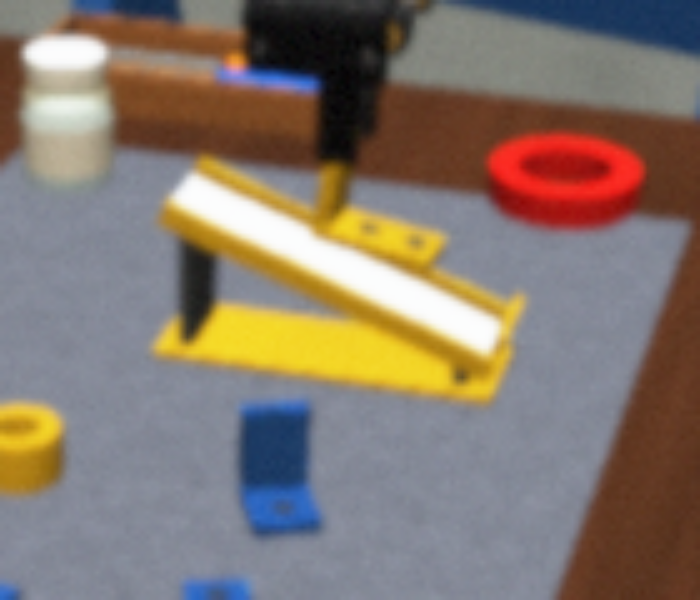

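View pics/t3.png

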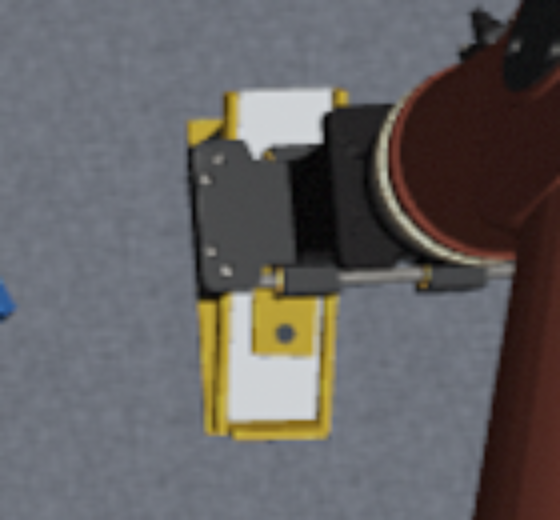

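The bracket is over the lane in line, with the foot downhill (top crop (285,330), inside the lane). I'll lower it and release.

```bash
python3 -m creep '[[25,[-3,2,8],0],[25,[-2,1,8],0],[25,[0,0,6],0],[25,[0,0,3],0],[25,[0,0,0],0]]'
python3 -c "
from h import *
plan([.495,-.3095,.094],1.)"
```

```text
time: 6.97
tool_pos: [0.4958, -0.3088, 0.1007]
tool_rot: [-3.132, -0.009, 0.032]
ft_force: [-0.3, 0.1, -0.9]
opening: 0.402
t 6.97 at [ 0.4958 -0.3088  0.1007] yaw 1.8 F [-0.3  0.1 -0.9] open 34.9 d [-0.8 -0.7 -6.7] dyaw -0.8 rows 5
call
[[-0.2, 0.1, 1.3], np.float64(0.2)]
[[-0.2, 0.1, 1.3], np.float64(0.2)]
[[-0.2, 0.1, 1.3], np.float64(0.2)]
[[-0.2, 0.1, 1.3], np.float64(0.2)]
[[-0.2, 0.1, 1.3], np.float64(0.2)]
```

```bash
python3 -m creep '[[25,[0,0,3],0],[25,[0,0,2],0],[58,[0,0,0],0],[58,[0,0,0],0],[58,[0,0,0],0]]'
python3 -m creep '[[58,[0,0,0],0],[58,[0,0,0],0],[58,[0,0,0],0],[58,[0,0,-10],0],[58,[0,0,-25],0]]'
python3 -m creep '[[60,[0,0,-25],0],[60,[0,0,-30],0],[60,[0,0,-20],0],[60,[0,-30,0],-3],[60,[0,-30,0],-3]]'
python3 -c "
from h import *
plan([.6272,.145,.13],38)
a=cams.snapshot('side')[100:220,220:360];cv2.imwrite('pics/s4.png',cv2.resize(a,None,fx=5,fy=5))
a=cams.snapshot('top')[130:260,350:490];cv2.imwrite('pics/t4.png',cv2.resize(a,None,fx=4,fy=4))"
```

```text
time: 7.38
tool_pos: [0.4991, -0.3109, 0.1021]
tool_rot: [-3.137, -0.017, 0.031]
ft_force: [-0.5, 0.4, -0.1]
opening: 0.545
time: 7.8
tool_pos: [0.4961, -0.3095, 0.1331]
tool_rot: [-3.133, -0.01, 0.031]
ft_force: [0.3, 0.8, 0.2]
opening: 0.662
time: 8.22
tool_pos: [0.4919, -0.2557, 0.2192]
tool_rot: [-3.139, -0.015, 0.129]
ft_force: [0.4, 2.3, 0.2]
opening: 0.686
t 8.22 at [ 0.4919 -0.2557  0.2192] yaw 7.4 F [0.4 2.3 0.2] open 59.7 d [135.3 400.7 -89.2] dyaw 30.6 rows 15
call
[[12.4, -25.3, 5.9], np.float64(-2.0)]
[[13.3, -24.9, 5.9], np.float64(-2.0)]
[[14.1, -24.4, 5.9], np.float64(-2.0)]
[[15.0, -23.9, 5.9], np.float64(-2.0)]
[[15.8, -23.3, 5.9], np.float64(-2.0)]
call
[[16.7, -22.7, 5.9], np.float64(-2.0)]
[[17.5, -22.1, 5.9], np.float64(-2.0)]
[[18.2, -21.5, 5.9], np.float64(-2.0)]
[[19.0, -20.8, 5.9], np.float64(-2.0)]
[[19.7, -20.1, 5.9], np.float64(-2.0)]
call
[[20.4, -19.4, 5.9], np.float64(-2.0)]
[[21.1, -18.7, 5.9], np.float64(-2.0)]
[[21.8, -17.9, 5.9], np.float64(-2.0)]
[[22.4, -17.1, 5.9], np.float64(-2.0)]
[[23.0, -16.3, 5.9], np.float64(-2.0)]
```

View pics/s4.png

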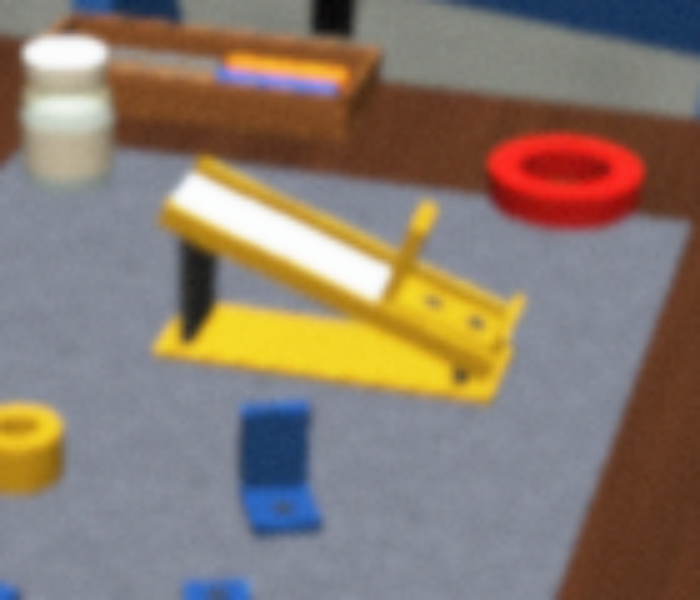

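View pics/t4.png

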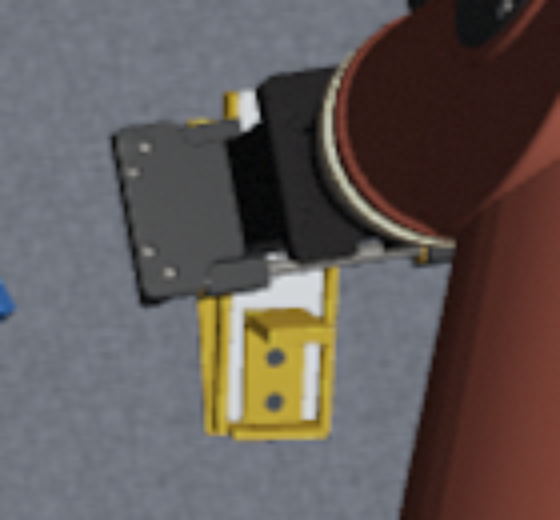

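yellow_long lies flat against the stop, centred (top crop (275,380)). Next is yellow_short.

```bash
python3 -m creep '[[60,[11,-23,4],-2],[60,[12,-23,5],-2],[60,[13,-23,5],-2],[60,[14,-22,5],-2],[60,[15,-22,5],-2]]'|tail -5
python3 -m creep '[[60,[16,-21,5],-2],[60,[16,-21,5],-2],[60,[17,-20,5],-2],[60,[18,-19,5],-2],[60,[18,-18,5],-2]]'|tail -5
python3 -m creep '[[60,[18,-17,5],-2],[60,[19,-17,5],-2],[60,[19,-16,5],-2],[60,[10,-8,3],-2],[60,[0,0,0],-1]]'
python3 -c "
from h import *
plan([.6272,.145,.13],38)"
```

```text
time: 8.73
tool_pos: [0.5341, -0.1286, 0.1992]
tool_rot: [3.137, -0.017, 0.307]
ft_force: [0.7, 0.8, 0.2]
opening: 0.689
time: 9.15
tool_pos: [0.5784, 0.0044, 0.1745]
tool_rot: [3.133, -0.016, 0.494]
ft_force: [0.2, -0.8, 0.1]
opening: 0.689
time: 9.57
tool_pos: [0.6059, 0.1019, 0.1551]
tool_rot: [3.135, -0.015, 0.671]
ft_force: [-0.6, 0.0, 0.7]
opening: 0.69
t 9.57 at [0.6059 0.1019 0.1551] yaw 38.4 F [-0.6  0.   0.7] open 60.0 d [ 21.3  43.1 -25.1] dyaw -0.4 rows 5
call
[[8.7, -4.1, 5.0], np.float64(0.1)]
[[8.7, -4.1, 5.0], np.float64(0.1)]
[[8.7, -4.1, 5.0], np.float64(0.1)]
[[8.7, -4.1, 5.0], np.float64(0.1)]
[[8.7, -4.2, 5.0], np.float64(0.1)]
```

```bash
python3 -m creep '[[60,[12,-6,6],0],[60,[12,-6,6],0],[60,[12,-6,6],0],[60,[5,-2,6],0],[60,[0,0,5],0]]'
python3 -c "
from h import *
plan([.6272,.145,.037],38)"
```

```text
time: 9.98
tool_pos: [0.628, 0.1423, 0.126]
tool_rot: [3.132, -0.015, 0.67]
ft_force: [0.6, -0.8, -0.2]
opening: 0.688
t 9.98 at [0.628  0.1423 0.126 ] yaw 38.4 F [ 0.6 -0.8 -0.2] open 59.9 d [ -0.8   2.7 -89. ] dyaw -0.4 rows 5
call
[[0.2, -0.5, 17.8], np.float64(0.1)]
[[0.2, -0.5, 17.8], np.float64(0.1)]
[[0.2, -0.5, 17.8], np.float64(0.1)]
[[0.2, -0.5, 17.8], np.float64(0.1)]
[[0.2, -0.5, 17.8], np.float64(0.1)]
```

```bash
python3 -m creep '[[60,[0,-2,18],0],[60,[0,-1,18],0],[60,[0,0,18],0],[60,[0,0,18],0],[60,[0,0,12],0]]'
python3 -c "
from h import *
plan([.6272,.145,.037],38)
a=cams.snapshot('side')[170:290,120:260];cv2.imwrite('pics/s5.png',cv2.resize(a,None,fx=5,fy=5))"
```

```text
time: 10.4
tool_pos: [0.6294, 0.1413, 0.0393]
tool_rot: [3.129, -0.016, 0.667]
ft_force: [0.6, -0.5, 0.2]
opening: 0.692
t 10.4 at [0.6294 0.1413 0.0393] yaw 38.2 F [ 0.6 -0.5  0.2] open 60.2 d [-2.2  3.7 -2.3] dyaw -0.2 rows 5
call
[[0.1, -0.9, 0.5], np.float64(0.0)]
[[0.1, -0.9, 0.5], np.float64(0.0)]
[[0.1, -0.9, 0.5], np.float64(0.0)]
[[0.1, -0.9, 0.5], np.float64(0.0)]
[[0.1, -0.9, 0.5], np.float64(0.0)]
```

View pics/s5.png

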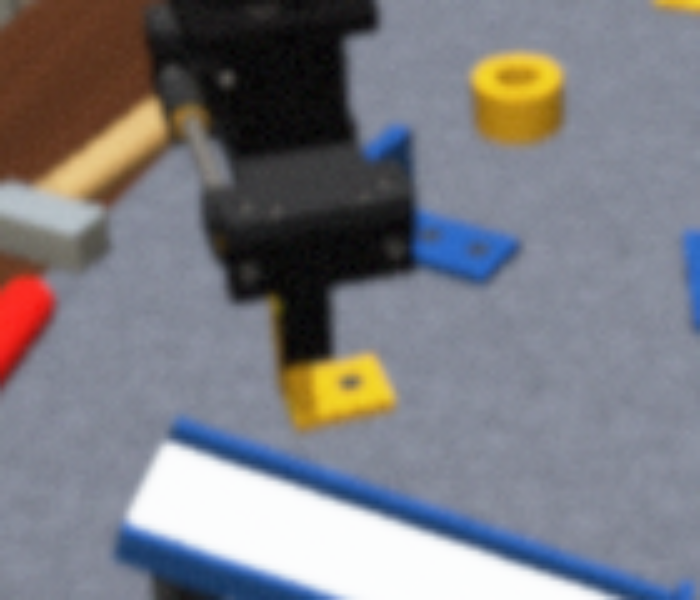

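The finger straddles the leg. Closing.

```bash
python3 -m creep '[[60,[0,-4,2],0],[25,[0,0,0],0],[25,[0,0,0],0],[25,[0,0,0],0],[25,[0,0,0],0]]' 30
python3 -m creep '[[25,[0,0,0],0],[25,[0,0,-16],0],[25,[0,0,-32],0],[25,[0,0,-36],0],[25,[0,0,-40],0]]' 30
python3 -c "
from h import *
plan([.53,-.29,.2],1.)
a=cams.snapshot('side')[110:270,120:280];cv2.imwrite('pics/s6.png',cv2.resize(a,None,fx=3,fy=3))"
```

```text
time: 10.87
tool_pos: [0.6263, 0.143, 0.0366]
tool_rot: [3.129, -0.014, 0.665]
ft_force: [-1.5, 0.9, -0.2]
opening: 0.468
time: 11.28
tool_pos: [0.6189, 0.1412, 0.1562]
tool_rot: [3.136, -0.001, 0.666]
ft_force: [0.7, 0.0, -1.7]
opening: 0.406
t 11.28 at [0.6189 0.1412 0.1562] yaw 38.1 F [ 0.7  0.  -1.7] open 35.3 d [ -88.9 -431.2   43.8] dyaw -37.1 rows 15
call
[[-22.4, 18.9, -2.9], np.float64(2.5)]
[[-21.6, 19.9, -2.9], np.float64(2.5)]
[[-20.7, 20.8, -2.9], np.float64(2.5)]
[[-19.8, 21.7, -2.9], np.float64(2.5)]
[[-18.8, 22.5, -2.9], np.float64(2.5)]
call
[[-17.8, 23.3, -2.9], np.float64(2.5)]
[[-16.8, 24.1, -2.9], np.float64(2.5)]
[[-15.8, 24.8, -2.9], np.float64(2.5)]
[[-14.7, 25.4, -2.9], np.float64(2.5)]
[[-13.6, 26.0, -2.9], np.float64(2.5)]
call
[[-12.4, 26.6, -2.9], np.float64(2.5)]
[[-11.3, 27.1, -2.9], np.float64(2.5)]
[[-10.1, 27.6, -2.9], np.float64(2.5)]
[[-8.9, 28.0, -2.9], np.float64(2.5)]
[[-7.7, 28.3, -2.9], np.float64(2.5)]
```

View pics/s6.png

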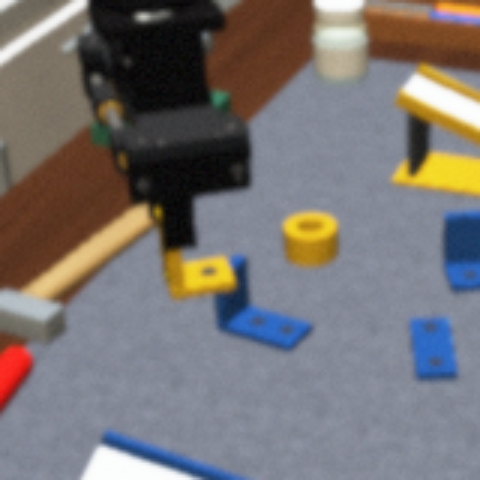

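The bracket is held level (crop (190,275)). Carrying it over.

```bash
python3 -m creep '[[25,[-21,18,-5],2.5],[25,[-20,19,-4],2.5],[25,[-19,20,-4],2.5],[25,[-18,21,-3],2.5],[25,[-17,22,-3],2.5]]'|tail -5
python3 -m creep '[[25,[-16,22,-2],2.5],[25,[-15,23,-2],2.5],[25,[-14,23,-2],2.5],[25,[-13,24,-2],2.5],[25,[-12,24,-2],2.5]]'|tail -5
python3 -m creep '[[25,[-11,25,-2],2.5],[25,[-10,25,-2],2.5],[25,[-9,25,0],2.5],[25,[-5,14,0],2.5],[25,[0,0,0],2]]'
python3 -c "
from h import *
plan([.535,-.3085,.19],1.)"
```

```text
time: 11.75
tool_pos: [0.5996, 0.0131, 0.1926]
tool_rot: [3.134, -0.028, 0.454]
ft_force: [1.1, 0.5, -1.5]
opening: 0.406
time: 12.17
tool_pos: [0.5736, -0.1269, 0.204]
tool_rot: [3.137, -0.034, 0.225]
ft_force: [1.2, 0.4, -1.5]
opening: 0.404
time: 12.58
tool_pos: [0.5502, -0.2325, 0.2087]
tool_rot: [3.14, -0.036, -0.005]
ft_force: [-1.2, -0.2, -1.1]
opening: 0.407
t 12.58 at [ 0.5502 -0.2325  0.2087] yaw -0.3 F [-1.2 -0.2 -1.1] open 35.5 d [-15.2 -76.  -18.7] dyaw 1.3 rows 5
call
[[-3.0, 15.2, 3.7], np.float64(-0.3)]
[[-3.0, 15.2, 3.7], np.float64(-0.3)]
[[-3.1, 15.2, 3.7], np.float64(-0.3)]
[[-3.2, 15.2, 3.7], np.float64(-0.3)]
[[-3.2, 15.2, 3.7], np.float64(-0.3)]
```

```bash
cat >> h.py <<'E'
from scipy.spatial.transform import Rotation as Ro
def tgt(xyz,yaw):
    s=status.read_state();R=Ro.from_euler("xyz",s["tool_rot"]);d=(np.array(xyz)-s["tool_pos"])*1000
    psi=np.degrees(s["tool_rot"][2]);print("t",round(s["time"],2),"at",np.round(s["tool_pos"],4),"yaw",psi.round(1),"tilt",(R.as_matrix()[:2,2]).round(3),"F",np.round(s["ft_force"],1),"open",round(87*s["opening"],1))
    print("TOOL shift",R.inv().apply(d).round(1),"spin",round(-((yaw-psi+90)%180-90),1))
E
python3 -m creep '[[25,[-4,19,0],-1],[25,[-4,19,0],0],[25,[-4,19,2],0],[25,[-3,14,5],0],[25,[0,0,5],0]]'
python3 -c "
from h import *
tgt([.535,-.3085,.108],1.)"
```

```text
time: 13.0
tool_pos: [0.5368, -0.3049, 0.1971]
tool_rot: [3.139, -0.04, 0.01]
ft_force: [-0.1, -0.5, -1.5]
opening: 0.407
t 13.0 at [ 0.5368 -0.3049  0.1971] yaw 0.5 tilt [ 0.04  -0.002] F [-0.1 -0.5 -1.5] open 35.4
TOOL shift [-5.4  3.4 88.9] spin -0.5
```

```bash
python3 -m creep '[[25,[-3,2,18],0],[25,[-2,2,18],0],[25,[0,0,18],0],[25,[0,0,14],0],[25,[0,0,5],0]]'
python3 -c "
from h import *
tgt([.535,-.3085,.108],1.)
a=cams.snapshot('side')[100:220,220:360];cv2.imwrite('pics/s7.png',cv2.resize(a,None,fx=4,fy=4))
a=cams.snapshot('top')[130:260,350:490];cv2.imwrite('pics/t7.png',cv2.resize(a,None,fx=4,fy=4))"
```

```text
time: 13.42
tool_pos: [0.5367, -0.3051, 0.1201]
tool_rot: [3.141, -0.042, 0.009]
ft_force: [0.0, 0.5, -1.2]
opening: 0.408
t 13.42 at [ 0.5367 -0.3051  0.1201] yaw 0.5 tilt [0.042 0.   ] F [ 0.   0.5 -1.2] open 35.5
TOOL shift [-2.2  3.4 12. ] spin -0.5
```

View pics/s7.png

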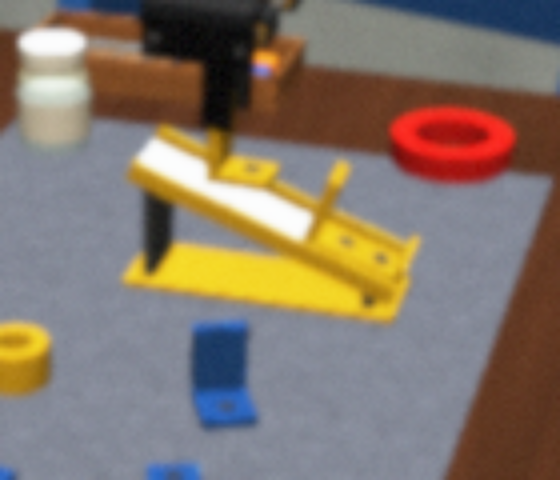

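View pics/t7.png

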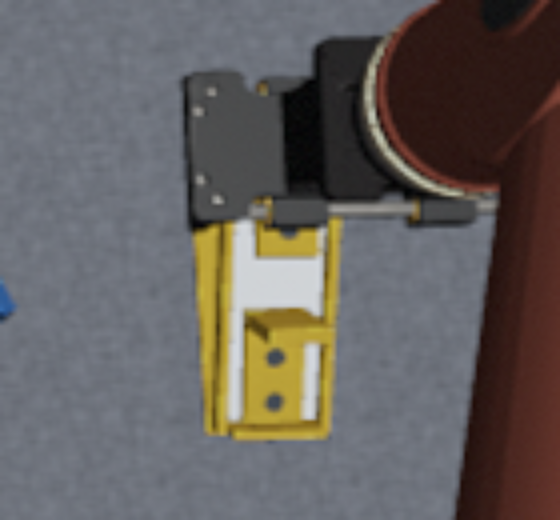

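The short bracket is over the lane with room behind the long one's leg. I'll lower it and release.

```bash
python3 -m creep '[[25,[-4,3,5],0],[25,[-1,1,5],0],[25,[0,0,4],0],[25,[0,0,2],0],[25,[0,0,0],0]]'
python3 -m creep '[[25,[0,0,1],0],[58,[0,0,0],0],[58,[0,0,0],0],[58,[0,0,0],0],[58,[0,0,0],0]]'
python3 -m creep '[[58,[0,0,0],0],[58,[0,0,0],0],[58,[0,0,-10],0],[58,[0,0,-25],0],[58,[0,0,-30],0]]'
python3 -m creep '[[60,[0,0,-30],0],[60,[0,-30,0],0],[60,[0,-30,0],0],[60,[0,-30,0],0],[60,[0,-30,0],0]]'
python3 -c "
from h import *
plan([.6457,.003,.13],-9.)
tgt([.6457,.003,.13],-9.)
a=cams.snapshot('side')[100:220,220:360];cv2.imwrite('pics/s8.png',cv2.resize(a,None,fx=4,fy=4))
a=cams.snapshot('top')[130:260,350:490];cv2.imwrite('pics/t8.png',cv2.resize(a,None,fx=4,fy=4))"
```

```text
time: 13.93
tool_pos: [0.5345, -0.3095, 0.1071]
tool_rot: [3.139, -0.047, 0.011]
ft_force: [-1.0, 0.0, -2.1]
opening: 0.409
time: 14.35
tool_pos: [0.536, -0.3101, 0.1084]
tool_rot: [3.137, -0.05, 0.011]
ft_force: [-0.1, -0.5, -0.1]
opening: 0.619
time: 14.77
tool_pos: [0.5295, -0.308, 0.1694]
tool_rot: [-3.14, -0.041, 0.011]
ft_force: [1.3, -0.2, 0.5]
opening: 0.668
time: 15.18
tool_pos: [0.5284, -0.1942, 0.2122]
tool_rot: [3.134, -0.052, -0.002]
ft_force: [0.1, 0.5, 0.3]
opening: 0.688
t 15.18 at [ 0.5284 -0.1942  0.2122] yaw -0.1 F [0.1 0.5 0.3] open 59.9 d [117.3 197.2 -82.2] dyaw -8.9 rows 10
call
[[11.7, -19.7, 8.2], np.float64(0.9)]
[[11.4, -19.9, 8.2], np.float64(0.9)]
[[11.1, -20.1, 8.2], np.float64(0.9)]
[[10.8, -20.3, 8.2], np.float64(0.9)]
[[10.4, -20.4, 8.2], np.float64(0.9)]
call
[[10.1, -20.6, 8.2], np.float64(0.9)]
[[9.8, -20.7, 8.2], np.float64(0.9)]
[[9.5, -20.9, 8.2], np.float64(0.9)]
[[9.2, -21.0, 8.2], np.float64(0.9)]
[[8.8, -21.2, 8.2], np.float64(0.9)]
t 15.18 at [ 0.5284 -0.1942  0.2122] yaw -0.1 tilt [ 0.052 -0.007] F [0.1 0.5 0.3] open 59.9
TOOL shift [ 112.5 -198.1   86.7] spin 8.9
```

View pics/s8.png

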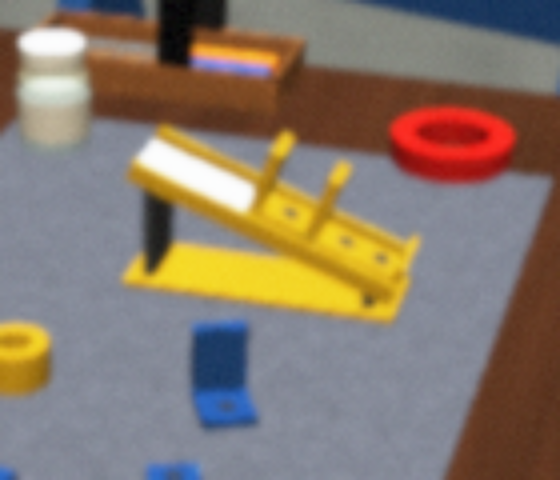

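View pics/t8.png

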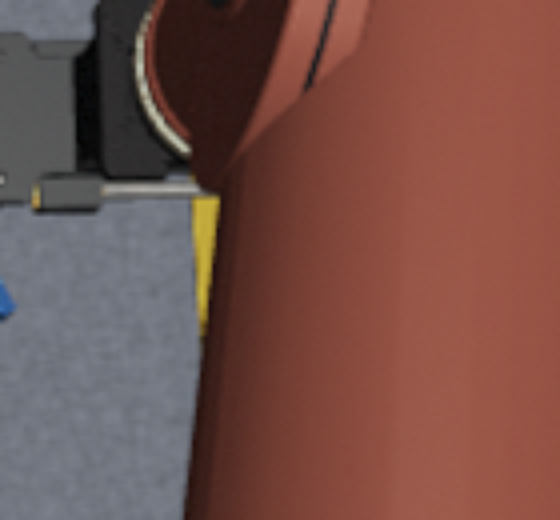

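yellow_short is in place right behind yellow_long. Now blue_long.

```bash
python3 -m creep '[[60,[10,-18,5],1],[60,[11,-18,6],1],[60,[11,-19,7],1],[60,[10,-19,8],1],[60,[10,-19,8],1]]'|tail -5
python3 -m creep '[[60,[10,-19,8],1],[60,[10,-19,8],1],[60,[10,-19,8],1],[60,[5,-12,4],1],[60,[0,0,0],0]]'
python3 -c "
from h import *
tgt([.6457,.003,.037],-9.)"
```

```text
time: 15.7
tool_pos: [0.5876, -0.1018, 0.1864]
tool_rot: [3.135, -0.06, -0.092]
ft_force: [0.1, -0.1, 0.5]
opening: 0.692
time: 16.12
tool_pos: [0.6356, -0.0323, 0.1606]
tool_rot: [3.141, -0.061, -0.163]
ft_force: [0.0, -0.6, -0.1]
opening: 0.687
t 16.12 at [ 0.6356 -0.0323  0.1606] yaw -9.4 tilt [ 0.06  -0.011] F [ 0.  -0.6 -0.1] open 59.8
TOOL shift [ -3.3 -36.6 123.6] spin -0.4
```

```bash
python3 -m creep '[[60,[-1,-12,8],0],[60,[-1,-12,8],0],[60,[-1,-12,8],0],[60,[0,-3,8],0],[60,[0,0,8],0]]'
python3 -c "
from h import *
tgt([.6457,.003,.037],-9.)"
```

```text
time: 16.53
tool_pos: [0.6429, 0.0042, 0.1218]
tool_rot: [3.139, -0.065, -0.164]
ft_force: [0.5, 0.0, -0.1]
opening: 0.692
t 16.53 at [0.6429 0.0042 0.1218] yaw -9.4 tilt [ 0.064 -0.013] F [ 0.5  0.  -0.1] open 60.2
TOOL shift [-2.5  0.5 84.8] spin -0.4
```

```bash
python3 -m creep '[[60,[-1,0,17],0],[60,[-1,0,17],0],[60,[0,0,17],0],[60,[0,0,17],0],[60,[0,0,12],0]]'
python3 -c "
from h import *
tgt([.6457,.003,.037],-9.)
a=cams.snapshot('side')[130:250,150:290];cv2.imwrite('pics/s9.png',cv2.resize(a,None,fx=4,fy=4))"
```

```text
time: 16.95
tool_pos: [0.6464, -0.0006, 0.0382]
tool_rot: [3.137, -0.068, -0.166]
ft_force: [-0.4, -0.2, -0.8]
opening: 0.689
t 16.95 at [ 6.464e-01 -6.000e-04  3.820e-02] yaw -9.5 tilt [ 0.066 -0.016] F [-0.4 -0.2 -0.8] open 60.0
TOOL shift [-1.4 -3.4  1.1] spin -0.5
```

View pics/s9.png

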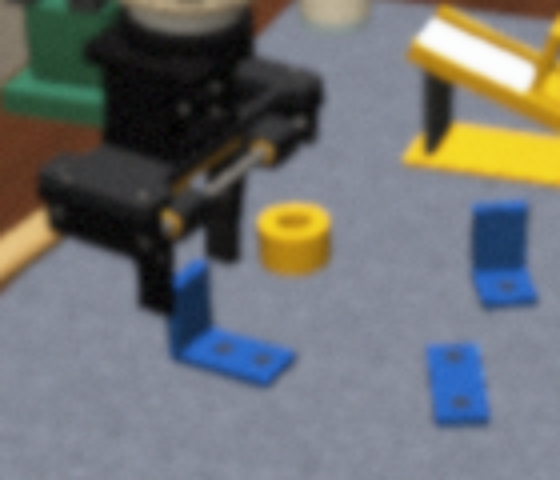

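In this view the near finger (155,280) stands clear of the blue leg (190,300), on its far-x side. I'll check that by projecting.

Run:
```python
from h import *
s=status.read_state();R=Ro.from_euler("xyz",s["tool_rot"]).as_matrix();p=np.array(s["tool_pos"])
c=lambda q:((w2p("side",q)-[150,130])*4).round()
for sy in(-1,1):print("tip",sy,p+R@[0,sy*.03,.019],c(p+R@[0,sy*.03,.019]))
a=np.radians(-9);e=np.array([np.cos(a),np.sin(a),0]);f=np.array([-e[1],e[0],0])
L=np.array([.6457,.003,0])
for dx in(-.005,.005):
  for dy in(-.018,.018):print("leg top",dx,dy,c(L+e*dx+f*dy+[0,0,.055]))
print("toe",c(L-e*.065+f*.018+[0,0,.008]),c(L-e*.065-f*.018+[0,0,.008]))
im0=cv2.imread("pics/side0.png")[130:250,150:290];cv2.imwrite("pics/s9b.png",cv2.resize(im0,None,fx=4,fy=4))
```

```text
tip -1 [0.65129891 0.02837594 0.01675257] [162. 344.]
tip 1 [ 0.64137844 -0.03079736  0.01707713] [216. 298.]
leg top -0.005 -0.018 [207. 259.]
leg top -0.005 0.018 [174. 286.]
leg top 0.005 -0.018 [193. 256.]
leg top 0.005 0.018 [160. 282.]
toe [264. 377.] [295. 348.]
```

View pics/s9b.png

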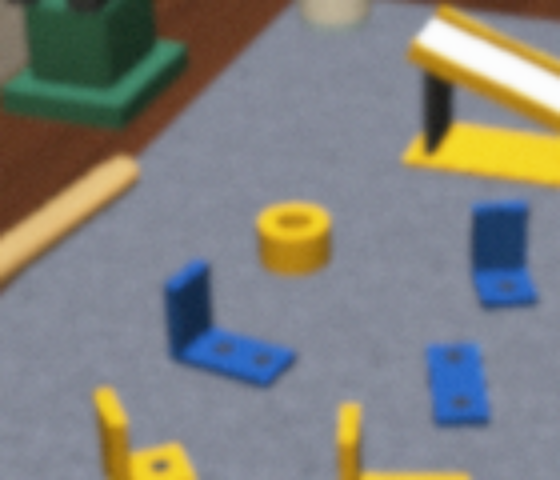

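Run:
```python
from h import *
def tips(p,r,o,k,op=.03):
    R=Ro.from_euler("xyz",r).as_matrix()
    for z in(0,.019):
      for sy in(-1,1):
        print(z,sy,((w2p("side",np.array(p)+R@[0,sy*op,z])-o)*k).round())
tips([.6294,.1413,.0393],[3.129,-.016,.667],[120,170],5)
tips([.5014,.117,.0418],[-3.129,.008,.294],[180,200],5)
print("now");tips([.6464,-.0006,.0382],[3.137,-.068,-.166],[150,130],4)
print(status.read_state()["tool_pos"])
```

```text
0 -1 [301. 365.]
0 1 [272. 290.]
0.019 -1 [304. 400.]
0.019 1 [275. 325.]
0 -1 [275. 233.]
0 1 [283. 155.]
0.019 -1 [276. 269.]
0.019 1 [284. 190.]
now
0 -1 [159. 314.]
0 1 [214. 269.]
0.019 -1 [159. 341.]
0.019 1 [214. 295.]
[ 0.64514523 -0.00090663  0.03587489]
```

The bracket is unmoved. The finger column (155) is where the leg line projects at the finger's nearer depth, so the jaws straddle the leg. In all three views the visible finger end sits at TCP height, and the grasps held the same way. I'll nudge slightly and close.

```bash
python3 -m creep '[[60,[-1,-4,1],0],[60,[0,0,0],0],[25,[0,0,0],0],[25,[0,0,0],0],[25,[0,0,0],0]]' 30
python3 -m creep '[[25,[0,0,0],0],[25,[0,0,0],0],[25,[0,0,-20],0],[25,[0,0,-36],0],[25,[0,0,-36],0]]' 30
python3 -m creep '[[25,[0,0,-36],0],[25,[0,0,-20],0],[25,[0,0,0],0],[25,[0,0,0],0],[25,[0,0,0],0]]' 30
python3 -c "
from h import *
plan([.50,.295,.2],11.)
tgt([.50,.295,.2],11.)
a=cams.snapshot('side')[90:250,130:290];cv2.imwrite('pics/s10.png',cv2.resize(a,None,fx=3,fy=3))"
```

```text
time: 17.42
tool_pos: [0.6454, 0.0024, 0.036]
tool_rot: [3.136, -0.065, -0.167]
ft_force: [-0.0, -0.0, 0.0]
opening: 0.544
time: 17.83
tool_pos: [0.6343, 0.0034, 0.1225]
tool_rot: [3.134, -0.052, -0.166]
ft_force: [1.1, 0.4, -1.5]
opening: 0.409
time: 18.25
tool_pos: [0.633, 0.0048, 0.1882]
tool_rot: [3.135, -0.061, -0.166]
ft_force: [-0.1, -0.1, -4.0]
opening: 0.411
t 18.25 at [0.633  0.0048 0.1882] yaw -9.5 F [-0.1 -0.1 -4. ] open 35.7 d [-133.   290.2   11.8] dyaw 20.5 rows 10
call
[[-17.9, -26.4, -1.2], np.float64(-2.1)]
[[-17.0, -27.0, -1.2], np.float64(-2.1)]
[[-16.0, -27.6, -1.2], np.float64(-2.1)]
[[-15.0, -28.2, -1.2], np.float64(-2.1)]
[[-14.0, -28.7, -1.2], np.float64(-2.1)]
call
[[-12.9, -29.2, -1.2], np.float64(-2.1)]
[[-11.9, -29.6, -1.2], np.float64(-2.1)]
[[-10.8, -30.0, -1.2], np.float64(-2.1)]
[[-9.7, -30.4, -1.2], np.float64(-2.1)]
[[-8.6, -30.7, -1.2], np.float64(-2.1)]
t 18.25 at [0.633  0.0048 0.1882] yaw -9.5 tilt [ 0.059 -0.017] F [-0.1 -0.1 -4. ] open 35.7
TOOL shift [-178.1 -264.   -24.5] spin -20.5
```

View pics/s10.png

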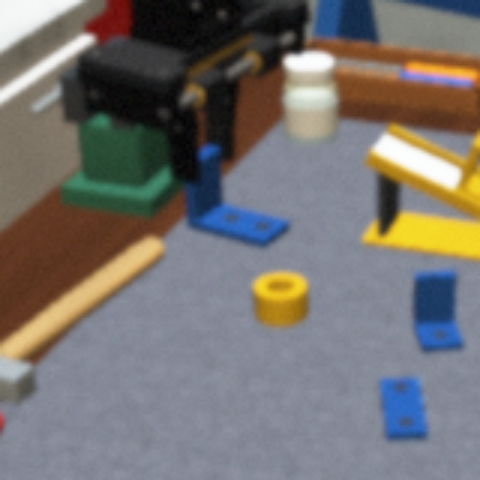

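blue_long is lifted and level. Carrying it to the larger blue chute.

```bash
python3 -m creep '[[25,[-16,-23,-2],-2],[25,[-15,-24,-2],-2],[25,[-15,-25,-2],-2],[25,[-14,-26,-2],-2],[25,[-14,-26,-2],-2]]'|tail -5
python3 -m creep '[[25,[-13,-26,-2],-2],[25,[-12,-26,-2],-2],[25,[-10,-26,-1],-2],[25,[-8,-20,0],-2],[25,[0,0,0],-2]]'
python3 -c "
from h import *
tgt([.4966,.2956,.17],11.)"
```

```text
time: 18.72
tool_pos: [0.566, 0.1321, 0.1816]
tool_rot: [3.12, -0.045, 0.005]
ft_force: [0.1, 0.4, -3.3]
opening: 0.408
time: 19.13
tool_pos: [0.5033, 0.2424, 0.1755]
tool_rot: [3.114, -0.029, 0.207]
ft_force: [-0.4, 0.0, -3.3]
opening: 0.405
t 19.13 at [0.5033 0.2424 0.1755] yaw 11.8 tilt [ 0.034 -0.021] F [-0.4  0.  -3.3] open 35.3
TOOL shift [  4.2 -53.6   4.2] spin 0.8
```

```bash
python3 -m creep '[[25,[1,-16,0],1],[25,[1,-16,0],0],[25,[1,-16,0],0],[25,[0,-8,3],0],[25,[0,0,5],0]]'
python3 -c "
from h import *
tgt([.4966,.2956,.12],11.)"
```

```text
time: 19.55
tool_pos: [0.4868, 0.3043, 0.1596]
tool_rot: [3.112, -0.021, 0.204]
ft_force: [1.1, -0.9, -2.2]
opening: 0.407
t 19.55 at [0.4868 0.3043 0.1596] yaw 11.7 tilt [ 0.026 -0.024] F [ 1.1 -0.9 -2.2] open 35.4
TOOL shift [ 7.   9.3 40.1] spin 0.7
```

```bash
python3 -m creep '[[25,[4,5,10],0],[25,[3,4,12],0],[25,[0,0,12],0],[25,[0,0,5],0],[25,[0,0,0],0]]'
python3 -c "
from h import *
tgt([.4966,.2956,.092],11.)
a=cams.snapshot('side')[210:350,120:300];cv2.imwrite('pics/s11.png',cv2.resize(a,None,fx=4,fy=4))
a=cams.snapshot('top')[130:260,110:250];cv2.imwrite('pics/t11.png',cv2.resize(a,None,fx=4,fy=4))"
```

```text
time: 19.97
tool_pos: [0.4961, 0.2904, 0.1123]
tool_rot: [3.109, -0.014, 0.203]
ft_force: [-0.3, 0.1, -2.1]
opening: 0.401
t 19.97 at [0.4961 0.2904 0.1123] yaw 11.6 tilt [ 0.021 -0.029] F [-0.3  0.1 -2.1] open 34.9
TOOL shift [ 1.3 -5.7 20.1] spin 0.6
```

View pics/s11.png

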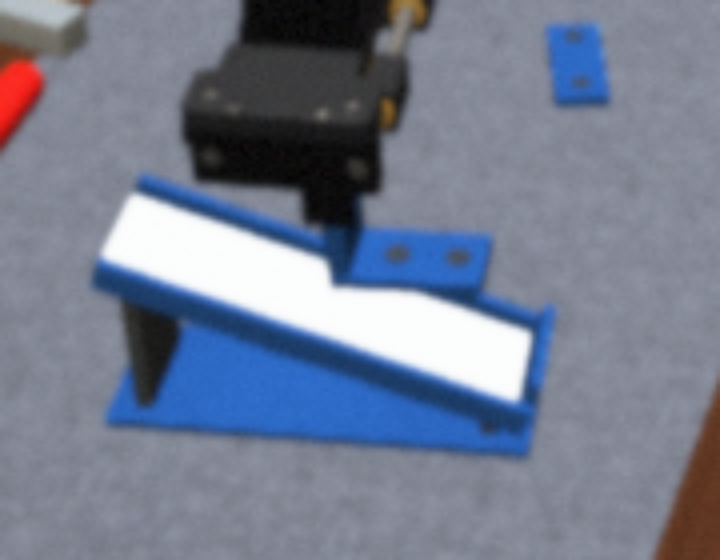

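View pics/t11.png

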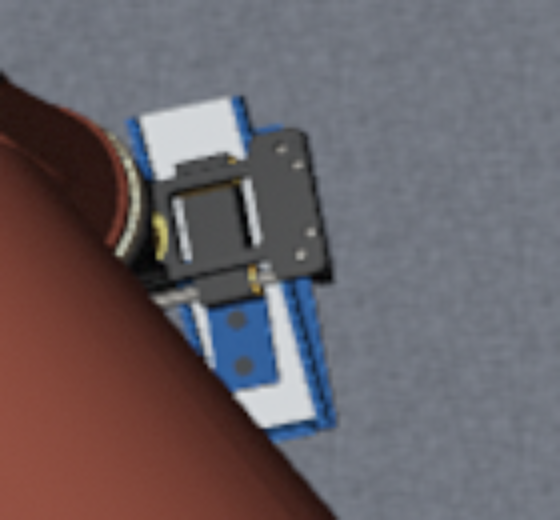

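The bracket sits over the larger blue lane with its leg uphill. Allowing for height, its middle is about 5 mm off to the -y side, which agrees with the tool reading. I'll correct, lower and release.

```bash
python3 -m creep '[[25,[1,-5,5],0.5],[25,[0,-2,5],0],[25,[0,0,4],0],[25,[0,0,2],0],[25,[0,0,0],0]]'
python3 -c "
from h import *
tgt([.4966,.2956,.092],11.)"
```

```text
time: 20.48
tool_pos: [0.4973, 0.2995, 0.0979]
tool_rot: [3.111, -0.019, 0.193]
ft_force: [-0.6, 0.1, -2.4]
opening: 0.409
t 20.48 at [0.4973 0.2995 0.0979] yaw 11.1 tilt [ 0.025 -0.027] F [-0.6  0.1 -2.4] open 35.5
TOOL shift [-1.6  3.5  6. ] spin 0.1
```

```bash
python3 -m creep '[[25,[0,4,2],0],[25,[0,0,2],0],[58,[0,0,0],0],[58,[0,0,0],0],[58,[0,0,0],0]]'
python3 -m creep '[[58,[0,0,0],0],[58,[0,0,0],0],[58,[0,0,0],0],[58,[0,0,-10],0],[58,[0,0,-25],0]]'
python3 -m creep '[[58,[0,0,-30],0],[58,[0,0,-30],0],[58,[0,25,0],2],[58,[0,30,0],5],[58,[0,30,0],5]]'
python3 -c "
from h import *
plan([.4908,-.1385,.14],-61.7)
tgt([.4908,-.1385,.14],-61.7)
a=cams.snapshot('side')[210:350,120:300];cv2.imwrite('pics/s12.png',cv2.resize(a,None,fx=4,fy=4))"
```

```text
time: 20.9
tool_pos: [0.499, 0.2954, 0.0947]
tool_rot: [3.111, -0.021, 0.193]
ft_force: [0.7, 0.7, -1.0]
opening: 0.556
time: 21.32
tool_pos: [0.4965, 0.2949, 0.1277]
tool_rot: [3.11, -0.016, 0.193]
ft_force: [0.1, 0.3, 1.1]
opening: 0.663
time: 21.73
tool_pos: [0.506, 0.221, 0.2024]
tool_rot: [3.123, -0.029, -0.007]
ft_force: [0.9, -0.1, -0.1]
opening: 0.663
t 21.73 at [0.506  0.221  0.2024] yaw -0.4 F [ 0.9 -0.1 -0.1] open 57.7 d [ -15.2 -359.5  -62.4] dyaw -61.3 rows 10
call
[[-1.3, 36.0, 6.2], np.float64(6.1)]
[[2.6, 35.9, 6.2], np.float64(6.1)]
[[6.4, 35.4, 6.2], np.float64(6.1)]
[[10.1, 34.5, 6.2], np.float64(6.1)]
[[13.8, 33.2, 6.2], np.float64(6.1)]
call
[[17.2, 31.6, 6.2], np.float64(6.1)]
[[20.5, 29.6, 6.2], np.float64(6.1)]
[[23.5, 27.2, 6.2], np.float64(6.1)]
[[26.3, 24.5, 6.2], np.float64(6.1)]
[[28.8, 21.6, 6.2], np.float64(6.1)]
t 21.73 at [0.506  0.221  0.2024] yaw -0.4 tilt [ 0.029 -0.019] F [ 0.9 -0.1 -0.1] open 57.7
TOOL shift [-14.7 358.4  68.8] spin 61.3
```

View pics/s12.png

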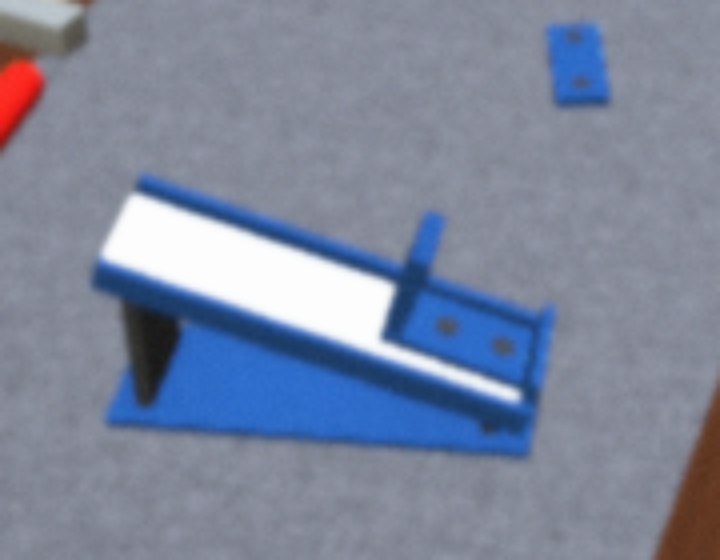

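blue_long rests at the stop with its leg uphill. Now blue_short. The look-alike near it is the strap at px (292,211), which has no leg. The bracket at (341,206) has a leg and one hole.

```bash
python3 -m creep '[[60,[-1,33,2],6],[60,[3,33,3],6],[60,[6,32,4],6],[60,[10,31,5],6],[60,[13,30,6],6]]'|tail -5
python3 -m creep '[[60,[16,29,6],6],[60,[19,27,6],6],[60,[21,24,6],6],[60,[12,12,3],6],[60,[0,0,0],5]]'
python3 -c "
from h import *
tgt([.4908,-.1385,.12],-61.7)"
```

```text
time: 22.2
tool_pos: [0.5019, 0.0495, 0.1913]
tool_rot: [-3.138, -0.041, -0.556]
ft_force: [0.7, -0.6, -0.2]
opening: 0.696
time: 22.62
tool_pos: [0.4941, -0.0778, 0.1751]
tool_rot: [-3.115, -0.037, -1.095]
ft_force: [0.5, 0.2, -0.7]
opening: 0.687
t 22.62 at [ 0.4941 -0.0778  0.1751] yaw -62.7 tilt [ 0.041 -0.021] F [ 0.5  0.2 -0.7] open 59.8
TOOL shift [50.3 32.3 56.2] spin -1.0
```

```bash
python3 -m creep '[[60,[16,10,8],-1],[60,[16,10,10],0],[60,[14,9,12],0],[60,[4,3,10],0],[60,[0,0,5],0]]'
python3 -c "
from h import *
tgt([.4908,-.1385,.036],-61.7)"
```

```text
time: 23.03
tool_pos: [0.4927, -0.1409, 0.1347]
tool_rot: [-3.11, -0.042, -1.085]
ft_force: [0.3, 0.7, -0.1]
opening: 0.688
t 23.03 at [ 0.4927 -0.1409  0.1347] yaw -62.2 tilt [ 0.047 -0.022] F [ 0.3  0.7 -0.1] open 59.9
TOOL shift [-7.1  3.6 98.4] spin -0.5
```

```bash
python3 -m creep '[[60,[-4,2,20],0],[60,[-3,2,20],0],[60,[0,0,20],0],[60,[0,0,18],0],[60,[0,0,8],0]]'
python3 -c "
from h import *
tgt([.4908,-.1385,.036],-61.7)
a=cams.snapshot('side')[130:250,200:340];cv2.imwrite('pics/s13.png',cv2.resize(a,None,fx=4,fy=4))
a=cams.snapshot('top')[150:260,270:400];cv2.imwrite('pics/t13.png',cv2.resize(a,None,fx=4,fy=4))"
```

```text
time: 23.45
tool_pos: [0.4932, -0.1332, 0.0483]
tool_rot: [-3.104, -0.044, -1.081]
ft_force: [0.3, 0.2, -0.2]
opening: 0.691
t 23.45 at [ 0.4932 -0.1332  0.0483] yaw -61.9 tilt [ 0.053 -0.021] F [ 0.3  0.2 -0.2] open 60.1
TOOL shift [ 3.   5.1 12.3] spin -0.2
```

View pics/s13.png

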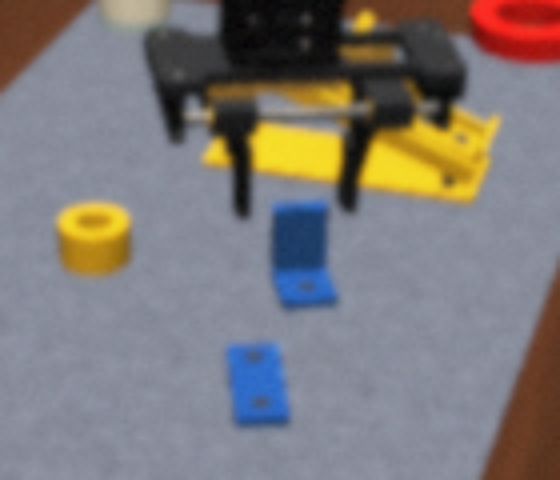

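View pics/t13.png

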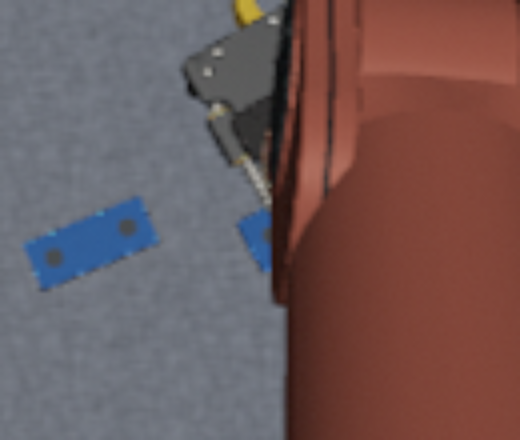

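Fingers at columns 242 and 348 straddle the leg (273–327). Going down the remaining 12 mm, then closing.

```bash
python3 -m creep '[[60,[3,4,5],0],[60,[0,1,5],0],[60,[0,0,3],0],[60,[0,0,1],0],[60,[0,0,0],0]]'
python3 -c "
from h import *
tgt([.4908,-.1385,.036],-61.7)
s=status.read_state();p=np.array(s['tool_pos']);R=Ro.from_euler('xyz',s['tool_rot']).as_matrix()
print(w2p('side',p))
a=cams.snapshot('side')[130:250,200:340];cv2.imwrite('pics/s14.png',cv2.resize(a,None,fx=4,fy=4))"
```

```text
time: 23.97
tool_pos: [0.4937, -0.1388, 0.0378]
tool_rot: [-3.1, -0.047, -1.08]
ft_force: [-0.0, -0.9, -0.2]
opening: 0.688
t 23.97 at [ 0.4937 -0.1388  0.0378] yaw -61.9 tilt [ 0.058 -0.022] F [-0.  -0.9 -0.2] open 59.8
TOOL shift [-1.7  2.4  1.6] spin -0.2
[272.74334449 186.28697051]
```

View pics/s14.png

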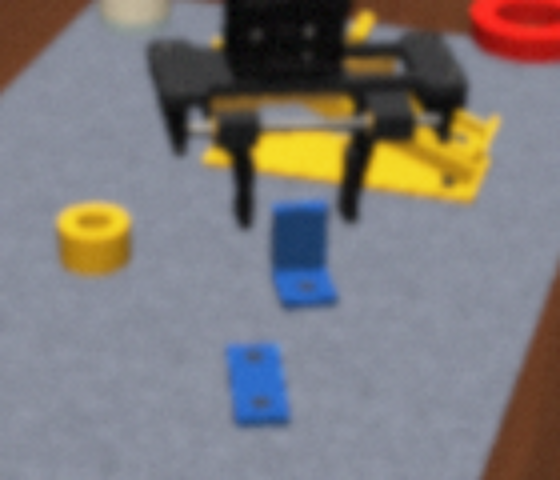

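```bash
python3 -m creep '[[60,[-2,3,3],0],[60,[0,0,0],0],[25,[0,0,0],0],[25,[0,0,0],0],[25,[0,0,0],0]]' 30
python3 -m creep '[[25,[0,0,0],0],[25,[0,0,0],0],[25,[0,0,-20],0],[25,[0,0,-36],0],[25,[0,0,-36],0]]' 30
python3 -m creep '[[25,[0,0,-36],0],[25,[0,0,-25],0],[25,[0,0,0],0],[25,[0,0,0],0],[25,[0,0,0],0]]' 30
python3 -c "
from h import *
plan([.536,.303,.19],11.)
tgt([.536,.303,.19],11.)
a=cams.snapshot('side')[70:250,180:360];cv2.imwrite('pics/s15.png',cv2.resize(a,None,fx=3,fy=3))"
```

```text
time: 24.43
tool_pos: [0.4904, -0.1387, 0.0353]
tool_rot: [-3.099, -0.048, -1.08]
ft_force: [-0.2, 0.5, 0.3]
opening: 0.541
time: 24.85
tool_pos: [0.479, -0.1351, 0.1214]
tool_rot: [-3.111, -0.036, -1.079]
ft_force: [0.9, -1.0, -2.6]
opening: 0.407
time: 25.27
tool_pos: [0.4776, -0.134, 0.1912]
tool_rot: [-3.105, -0.042, -1.079]
ft_force: [0.8, 0.5, -2.3]
opening: 0.407
t 25.27 at [ 0.4776 -0.134   0.1912] yaw -61.8 F [ 0.8  0.5 -2.3] open 35.4 d [ 58.4 437.   -1.2] dyaw 72.8 rows 15
call
[[-23.8, -17.2, 0.1], np.float64(-4.9)]
[[-22.3, -19.1, 0.1], np.float64(-4.9)]
[[-20.6, -21.0, 0.1], np.float64(-4.9)]
[[-18.8, -22.6, 0.1], np.float64(-4.9)]
[[-16.8, -24.1, 0.1], np.float64(-4.9)]
call
[[-14.7, -25.5, 0.1], np.float64(-4.9)]
[[-12.5, -26.6, 0.1], np.float64(-4.9)]
[[-10.2, -27.6, 0.1], np.float64(-4.9)]
[[-7.8, -28.3, 0.1], np.float64(-4.9)]
[[-5.4, -28.9, 0.1], np.float64(-4.9)]
call
[[-2.9, -29.3, 0.1], np.float64(-4.9)]
[[-0.4, -29.4, 0.1], np.float64(-4.9)]
[[2.1, -29.3, 0.1], np.float64(-4.9)]
[[4.6, -29.0, 0.1], np.float64(-4.9)]
[[7.0, -28.6, 0.1], np.float64(-4.9)]
t 25.27 at [ 0.4776 -0.134   0.1912] yaw -61.8 tilt [ 0.052 -0.02 ] F [ 0.8  0.5 -2.3] open 35.4
TOOL shift [-357.4 -258.2   -4.4] spin -72.8
```

View pics/s15.png

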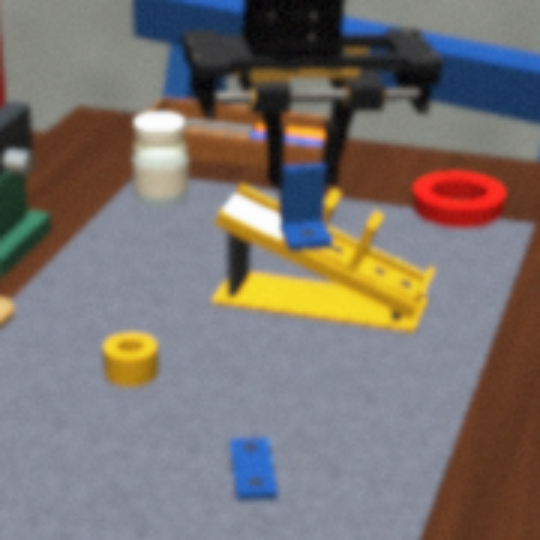

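blue_short is held. Carrying it, with two stages of turning.

```bash
python3 -m creep '[[25,[-20,-14,-1],-4.9],[25,[-20,-16,-1],-4.9],[25,[-19,-18,-1],-4.9],[25,[-17,-20,-1],-4.9],[25,[-15,-22,-1],-4.9]]'|tail -5
python3 -m creep '[[25,[-13,-23,0],-4.9],[25,[-11,-24,0],-4.9],[25,[-9,-25,0],-4.9],[25,[-7,-26,0],-4.9],[25,[-5,-26,0],-4.9]]'|tail -5
python3 -c "
from h import *
tgt([.536,.303,.19],11.)
plan([.536,.303,.19],11.)"
```

```text
time: 25.73
tool_pos: [0.4867, -0.0083, 0.1845]
tool_rot: [-3.135, -0.041, -0.648]
ft_force: [0.2, -0.2, -1.7]
opening: 0.404
time: 26.15
tool_pos: [0.498, 0.1291, 0.1731]
tool_rot: [3.126, -0.026, -0.199]
ft_force: [0.3, -0.5, -2.7]
opening: 0.406
t 26.15 at [0.498  0.1291 0.1731] yaw -11.4 tilt [ 0.022 -0.02 ] F [ 0.3 -0.5 -2.7] open 35.3
TOOL shift [   3.4 -177.7  -19.6] spin -22.4
t 26.15 at [0.498  0.1291 0.1731] yaw -11.4 F [ 0.3 -0.5 -2.7] open 35.3 d [ 38.  173.9  16.9] dyaw 22.4 rows 5
call
[[0.6, -35.6, -3.4], np.float64(-4.5)]
[[3.4, -35.4, -3.4], np.float64(-4.5)]
[[6.1, -35.1, -3.4], np.float64(-4.5)]
[[8.8, -34.5, -3.4], np.float64(-4.5)]
[[11.5, -33.7, -3.4], np.float64(-4.5)]
```

```bash
python3 -m creep '[[25,[2,-28,-6],-4.5],[25,[5,-28,-6],-4.5],[25,[7,-28,-6],-4.5],[25,[9,-24,-4],-4.5],[25,[5,-12,0],-4]]'
python3 -c "
from h import *
tgt([.536,.303,.19],11.)"
```

```text
time: 26.57
tool_pos: [0.5274, 0.2562, 0.1832]
tool_rot: [3.119, -0.002, 0.21]
ft_force: [-1.1, -0.2, -2.0]
opening: 0.407
t 26.57 at [0.5274 0.2562 0.1832] yaw 12.0 tilt [ 0.006 -0.022] F [-1.1 -0.2 -2. ] open 35.4
TOOL shift [ 18.2 -43.8  -7.7] spin 1.0
```

```bash
python3 -m creep '[[25,[6,-13,0],1],[25,[6,-12,0],0],[25,[5,-8,2],0],[25,[0,0,5],0],[25,[0,0,5],0]]'
python3 -c "
from h import *
tgt([.536,.303,.12],11.)"
```

```text
time: 26.98
tool_pos: [0.5349, 0.2969, 0.1619]
tool_rot: [3.121, 0.009, 0.203]
ft_force: [-0.1, 0.7, -1.8]
opening: 0.408
t 26.98 at [0.5349 0.2969 0.1619] yaw 11.6 tilt [-0.005 -0.022] F [-0.1  0.7 -1.8] open 35.5
TOOL shift [ 2.7 -6.6 41.8] spin 0.6
```

```bash
python3 -m creep '[[25,[1,-4,12],1],[25,[1,-3,12],0],[25,[0,0,12],0],[25,[0,0,3],0],[25,[0,0,0],0]]'
python3 -c "
from h import *
tgt([.536,.303,.108],11.)
a=cams.snapshot('side')[210:350,120:300];cv2.imwrite('pics/s16.png',cv2.resize(a,None,fx=4,fy=4))
a=cams.snapshot('top')[130:260,110:250];cv2.imwrite('pics/t16.png',cv2.resize(a,None,fx=4,fy=4))"
```

```text
time: 27.4
tool_pos: [0.5346, 0.298, 0.116]
tool_rot: [3.116, 0.013, 0.182]
ft_force: [-0.7, 0.8, -2.2]
opening: 0.406
t 27.4 at [0.5346 0.298  0.116 ] yaw 10.4 tilt [-0.008 -0.027] F [-0.7  0.8 -2.2] open 35.3
TOOL shift [ 2.4 -4.8  7.8] spin -0.6
```

View pics/s16.png

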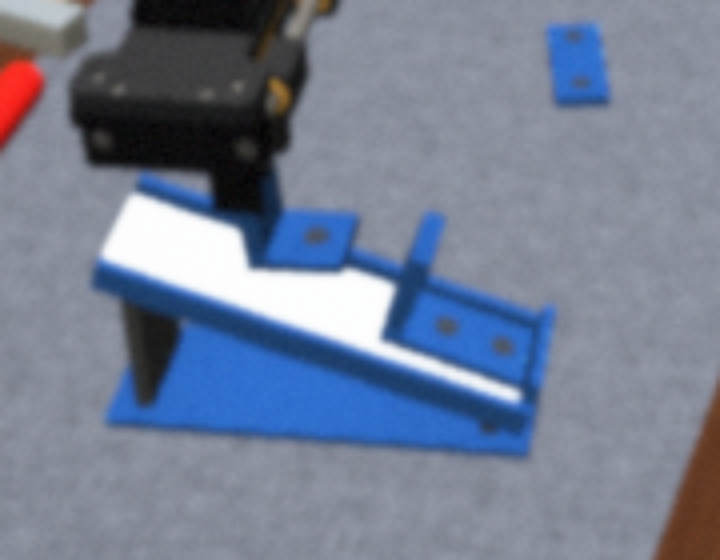

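View pics/t16.png

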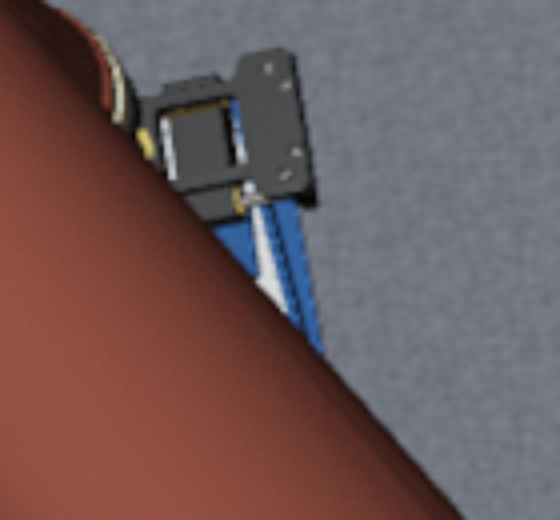

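The short foot is clear of the long one's leg and within the lane. I'll correct about 4 mm, lower and release.

```bash
python3 -m creep '[[25,[0,-4,3],-0.5],[25,[0,-1,3],0],[25,[0,0,2],0],[25,[0,0,1],0],[25,[0,0,0],0]]'
python3 -m creep '[[25,[0,0,1],0],[58,[0,0,0],0],[58,[0,0,0],0],[58,[0,0,0],0],[58,[0,0,0],0]]'
python3 -m creep '[[58,[0,0,0],0],[58,[0,0,0],0],[58,[0,0,-10],0],[58,[0,0,-25],0],[58,[0,0,-30],0]]'
python3 -m creep '[[58,[0,0,-30],0],[58,[0,30,0],0],[58,[0,35,0],0],[58,[0,35,0],0],[58,[0,35,0],0]]'
python3 -m creep '[[58,[0,35,0],0],[58,[0,35,0],0],[58,[0,35,0],0],[58,[0,35,0],0],[58,[0,0,0],0]]'
python3 -c "
from h import *
tgt([.536,.303,.108],11.)
s=cams.snapshot('side');t=cams.snapshot('top');cv2.imwrite('pics/s17f.png',s);cv2.imwrite('pics/t17f.png',t)
cv2.imwrite('pics/s17.png',cv2.resize(s[210:350,120:300],None,fx=4,fy=4))
cv2.imwrite('pics/t17.png',cv2.resize(t[140:250,130:230],None,fx=5,fy=5))"
```

```text
time: 27.92
tool_pos: [0.5352, 0.304, 0.1095]
tool_rot: [3.118, 0.008, 0.191]
ft_force: [-0.7, -0.7, -2.2]
opening: 0.412
time: 28.33
tool_pos: [0.5361, 0.3045, 0.1099]
tool_rot: [3.119, 0.006, 0.191]
ft_force: [0.6, -0.6, 0.7]
opening: 0.618
time: 28.75
tool_pos: [0.5335, 0.3039, 0.1719]
tool_rot: [3.116, 0.016, 0.191]
ft_force: [0.8, 0.4, 0.1]
opening: 0.664
time: 29.17
tool_pos: [0.5595, 0.1821, 0.2188]
tool_rot: [3.125, 0.003, 0.209]
ft_force: [0.0, -0.1, 0.0]
opening: 0.666
time: 29.58
tool_pos: [0.5908, 0.0306, 0.2272]
tool_rot: [3.121, -0.003, 0.202]
ft_force: [0.1, -1.0, -0.5]
opening: 0.667
t 29.58 at [0.5908 0.0306 0.2272] yaw 11.6 tilt [ 0.007 -0.02 ] F [ 0.1 -1.  -0.5] open 58.0
TOOL shift [   0.6 -280.3  113.4] spin 0.6
```

View pics/s17.png

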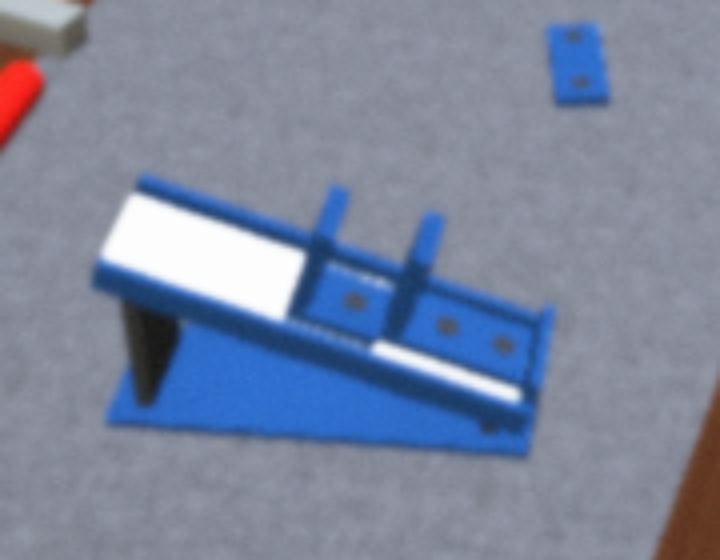

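View pics/t17.png

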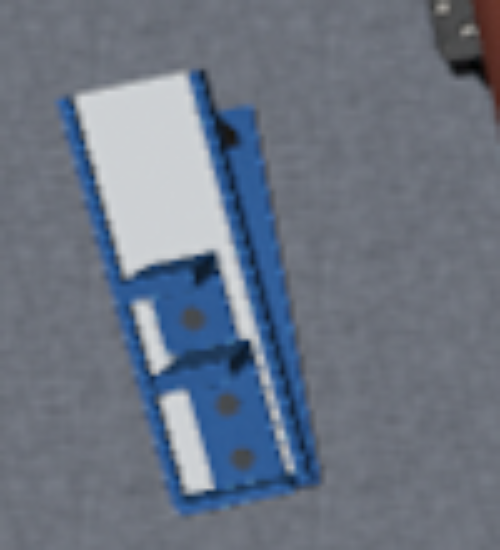

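View pics/t17f.png

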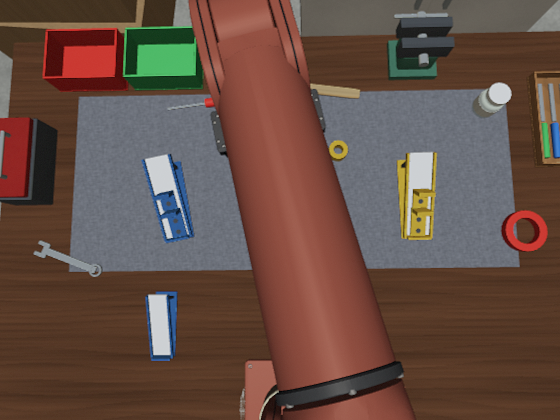

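Both chutes look filled correctly. Next I'll check numerically from the hole marks (crop (228,405), (242,459) and (193,319) for blue), plus the yellow chute.

Run:
```python
from h import *
t=cv2.imread("pics/t17f.png")
C={"blue":((.5996,.3158),11.2,(130,215,140,250)),"yel":((.5999,-.3075),1.0,(395,440,180,245))}
g=cv2.cvtColor(t,cv2.COLOR_BGR2HSV)
for n,(o,y,(x0,x1,y0,y1)) in C.items():
    # hole marks: low saturation dark blobs
    sub=g[y0:y1,x0:x1];big=cv2.resize(t[y0:y1,x0:x1],None,fx=5,fy=5,interpolation=cv2.INTER_CUBIC);h=cv2.cvtColor(big,cv2.COLOR_BGR2HSV)
    m=cv2.inRange(h,(0,0,30),(180,110,115))
    a=np.radians(y);c,s=np.cos(a),np.sin(a)
    for k in cv2.findContours(m,cv2.RETR_EXTERNAL,cv2.CHAIN_APPROX_NONE)[0]:
        A=cv2.contourArea(k);(bw,bh)=cv2.minAreaRect(k)[1]
        if 200<A<900 and max(bw,bh)<1.6*min(bw,bh):
            M=cv2.moments(k);u=x0+(M["m10"]/M["m00"]-2)/5;v=y0+(M["m01"]/M["m00"]-2)/5
            z=.05
            for _ in range(20):
                w=p2w("top",u,v,z);d=w[:2]-o;X=c*d[0]+s*d[1];Y=-s*d[0]+c*d[1];z=.09+X*np.tan(np.radians(20))+.0085
            print(n,"px",round(u,1),round(v,1),"chute x,y mm",round(X*1e3,1),round(Y*1e3,1),"z",round(z,4))
    if n=="yel":cv2.imwrite("pics/t18.png",cv2.resize(t[140:250,380:480],None,fx=5,fy=5))
# moved look-alikes?
t0=cv2.imread("pics/top0.png");s0=cv2.imread("pics/side0.png");s1=cv2.imread("pics/s17f.png")
for nm,b in(("bush",t0[138:162,325:350]),):
    print(nm,np.abs(b.astype(int)-t[138:162,325:350]).max())
print("strap side",np.abs(s0[212:240,254:275].astype(int)-s1[212:240,254:275]).max())
```

```text
blue px 178.0 231.3 chute x,y mm -178.2 -5.4 z 0.0336
blue px 175.0 220.5 chute x,y mm -152.1 -5.4 z 0.0431
blue px 168.1 203.3 chute x,y mm -110.1 -0.2 z 0.0584
yel px 417.8 230.2 chute x,y mm -178.8 2.9 z 0.0334
yel px 418.4 219.1 chute x,y mm -152.7 2.7 z 0.0429
yel px 420.3 200.9 chute x,y mm -110.8 -0.2 z 0.0582
bush 98
strap side 14
```

View pics/t18.png

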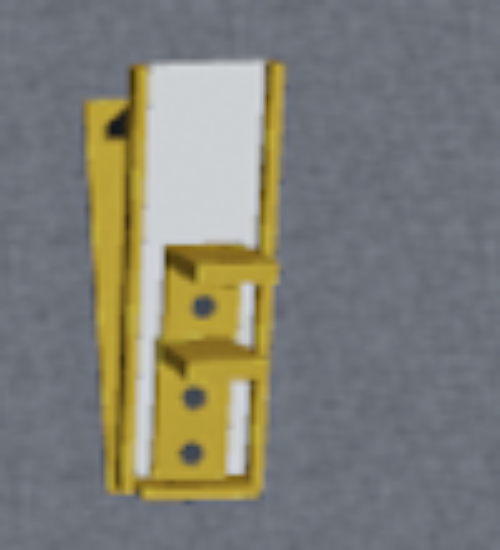

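All lateral offsets are within 6 mm and the two chutes match each other. The bush patch differs from the start picture, so I'll check that before handing in.

Run:
```python
from h import *
for f in("pics/top0.png","pics/t17f.png"):
    m=masks(cv2.imread(f))["y"][135:165,322:355];M=cv2.moments(m,True);print(f,M["m00"],M["m10"]/M["m00"],M["m01"]/M["m00"])
for f in("pics/side0.png","pics/s17f.png"):
    m=masks(cv2.imread(f))["y"][178:202,210:236];M=cv2.moments(m,True);print(f,M["m00"],M["m10"]/M["m00"],M["m01"]/M["m00"])
s=status.read_state();print(s["time"],s["ft_force"])
```

```text
pics/top0.png 267.0 15.588014981273409 15.104868913857677
pics/t17f.png 259.0 15.826254826254827 14.922779922779922
pics/side0.png 281.0 12.982206405693951 11.188612099644129
pics/s17f.png 281.0 13.01423487544484 11.192170818505337
29.6833 [ 0.6240407   0.75697097 -0.56487366]
```

The bush has not moved (side-view centroid shift 0.03 px). The patch difference seems to be a change of shade. Handing in.

```bash
python3 -c "
from workcell import sign_off
print(sign_off())"
```

```text
the job is handed in; nothing more can be done
None
```

All four brackets are loaded and the job is handed in, at about 29.7 s of the 109 s allowed; `sign_off()` gives no verdict. Each chute has its long bracket released at the stop and its short one right behind, legs uphill. The blue pair is in the larger blue chute.

- **Position:** in the last top view, the hole marks sit at about -178, -152 and -110 mm along both chutes. The two chutes match within 1 mm.
- **Centring:** the lateral offset is at most 5.4 mm (limit 14 mm), largest on blue_long. The hole lines of both long brackets run parallel to the lane within about 1 degree.
- **Look-alikes:** the strap and the bush are unmoved in the side view.

**Disagreements:**
- The top-view patch of the bush differed from the start picture. Its centroid moved only 0.3 px (0.03 px from the side), so I took it as shading.
- The finger ends appeared at TCP height in the side pictures, not 19 mm ahead of it as stated. The grasps held anyway.
- The tool drifted in tilt by up to about 4 degrees during the moves, with no effect that I could see on the placing.

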